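# Put the soap dish back together and reload it

### The arm

A 6-joint arm with a two-finger parallel gripper is mounted at the origin on the work surface. World frame = base frame: x ahead of the robot, y to its left, z up, the work surface at z = 0. Lengths are in m, angles in rad, forces in N, time in s.
With the tool pointing down it reaches from about 0.225 to 0.875 m from the base axis. Payload 3.4 kg.
Tool frame: the origin (TCP) lies on the centre line of the jaws, within the pads' length; the fingertips stand 17 mm ahead of it and the grasp point (between the pads) lies 2 mm behind it (manip.finger_overhang is the distance from the TCP to the fingertips, in m); y points along the fingers, x is the direction in which the jaws open and shut, and the axes are right-handed (so a half turn about y gives the same grasp; the last joint's range is limited). The gripper opens to 85 mm and grips with 20 to 120 N. Pads are 22 mm wide; open, the fingers measure 114 mm over their backs; the gripper's body (76 mm by 85 mm) begins 54 mm behind the grasp point. The pads swing forward as they close: fully open they stand 13 mm farther back than shut.
Start: joints at [-1.266, 0.276, 1.505, -0, 1.361, -0.121], TCP at [0.238, -0.524, 0.248] pointing down, gripper open.
Joint ranges: [-2.89, 2.89], [-0.75, 2.08], [0.22, 2.7], [-1.18, 4.32], [0.11, 2.71], [-2.7, 2.7]. Speed limits (rad/s): [2.57, 2.57, 3.14, 3.14, 3.14, 3.14].

### API

Orientations are given as a unit quaternion [w, x, y, z].
In Python, from rig import manip gives the robot as it stands.
- The arm moves only by the tool arm_command, never from a script. Its argument "commands" is a list of rows, each a list of 3 entries, a list of its own where there are three numbers: the finger opening in cm, from 0 to 8.54, then the shift along the world's x, y, z in cm, then the turn about the world's z in rad. A call has 1 to 12 rows; each row shifts and turns the commanded pose from where the row before left it; what a row does not reach is not made up. A row lasts 1/10 s, in which the tool goes at most 50 mm and 8.59 degrees, less where a joint would pass 70% of its speed; a pose out of reach is approached as far as the arm can. A call with a gripper value outside its range is refused whole. The fingers move at their own pace and stop on an object; "grip_force" is the grip in N (left out, the last holds). Time passes only in rows, so rows that do not move let the fingers close. It gives the time, the measured TCP pose, the force and the opening at its end, in the units of the state.
- manip.get_state(): the state, without advancing time (a new reading comes with each control period).
- manip.get_image(name): name is "scene" or "top" or "wrist"; returns a dict with "pixels" (420x560x3 uint8, red, green, blue), "range_z" (420x560 float32, m along the optical axis (not along the pixel's ray), 0 where there is no reading), "intrinsics" (3x3 intrinsics, pixels), "R" (3x3) and "t" (3): a world point X has camera coordinates R X + t. Camera axes: x right, y down, z forward; pixel columns grow to the right and rows downward; lengths in m; the calibration is good to about 2 mm. A picture is of the moment at which its call begins.
- manip.sign_off(): hands the job in, once; it reports no verdict.
The state is a dict: "clock": time; "qpos": joint angles; "qd": joint speeds; "effort": joint torques, N m; "position": TCP position; "ee_rot": TCP orientation; "contact_force": force on the tool from outside, world axes, zero at the start; "moment": the same for the moment, N m; "width": finger opening in m.
Only numpy, scipy, OpenCV 4.12 (cv2) and the standard library are available. Lean on these libraries where they do the work, as an engineer would, in place of code of your own. Each camera call takes 0.05 s, during which the arm holds its last target.

### The job

The soap dish on the glass shelf has been washed and stands empty under its half-open cover: fold the stiff cover back past upright, clear of the dish, then put the wire grid back in by hooking the grid's plain end under the dish's lip and then swinging the tab end down until the grid lies flat, fully home. Then lay whatever there is of the soap, the pumice stone and the nail brush flat on the grid, the way up they are now, and fold the cover down so that it stays about 30 degrees open and they can dry. Leave the toothbrush case, the comb and the cosmetic jar where they are.

Things in the scene. Friction and masses are not known exactly. Their poses are not given: they have to be found in the camera images.
- dish: Stainless soap dish fixed to the glass shelf, 216 (x) by 132 (y) by 40 mm high, inside 208 by 124. Origin: centre of its underside, on the shelf's top 40 mm above the work surface; x along its length, z up. Inside each end a step (20 mm deep at -x, 14 at +x), its top 20 mm above the underside, carries the grid. The basin floor between them is at 4 mm.
- dish_lip (a point): Middle of the lower edge of the lip that overhangs the step at the dish's -x end over its whole width: x = -86, y = 0, z = 36 mm in the dish frame. The lip is 4 mm thick and reaches 18 mm in from the end wall's inner face (x = -104), so a slot 16 mm high lies under it. From the lip to the wall at the other end is 190 mm: the 200 mm grid does not fit in flat.
- cover (a joint): Angle of the dish's white plastic cover, rad: 0 shut, 1.57 upright, at most 2.2; it starts half open, 0.9 to 1.25. An upturned tray, 216 (along x) by 132 mm, 22 mm deep. It opens up and over towards the dish's +y. The hinge is stiff: the cover stays at any angle where it is left; moving it takes 1 to 3 N at its free edge.
- cover_hinge (a point): Middle of the cover's hinge line, which runs along the dish's x: x = 0, y = 66, z = 41 mm in the dish frame. Axes turn with the cover: -y points from the hinge to the free edge, z out of its outer face (up when shut). The flat outer face lies 22 mm from the hinge line along this z.
- cover_edge (a point): Middle of the rim of the cover's free edge, 132 mm from the hinge line, on the inner side: the edge of the outer face lies 22 mm from here along this point's z (axes as those of cover_hinge).
- grid: Loose stainless grid, 200 (x) by 114 (y) by 5 mm thick, 130 to 210 g; origin at the centre of its underside, z up. Flat frame with seven cross bars; its -x end is a plain strip 16 mm wide, the tongue for the lip; its +x end a strip 32 mm wide with an upright tab. Starts on the shelf, tab up. At home in the dish it has 4 mm play at each end, 5 mm at each side.
- grid_tongue (a point): Middle of the end face of the grid's plain (-x) end, 100 mm from the grid's origin, 2.5 mm above its underside.
- grid_tab (a point): Middle of the tab, 86 mm from the grid's origin along x, 27 mm above its underside. The tab is 24 mm long along x and 10 mm thick along y (take it across these 10 mm), and rises from the grid's top to 39 mm above its underside.
- soap: Ivory bar of soap with rounded edges, 60 by 40 by 24 mm high. Its origin lies at the centre of its underside, x along its length, z up as it lies. It may be absent.
- pumice: Grey pumice stone, 56 by 38 by 27 mm high. Its origin lies at the centre of its underside, x along its length, z up as it lies. It may be absent.
- nailbrush: Wooden nail brush lying bristles down, 60 by 36 by 30 mm high. Its origin lies at the centre of its underside, x along its length, z up as it lies. It may be absent. All three things fit on the grid between lip and tab (154 mm) when laid across the dish, side by side, long sides along the dish's y.
- jar: Round cosmetic jar, white with a black screw cap, 52 mm across, 42 mm high; origin at the centre of its underside. Leave it alone.
- case: Closed pink plastic toothbrush case, 58 by 205 by 32 mm high; origin at the centre of its underside. Leave it alone.
- comb: Wooden comb lying flat, 32 by 170 by 6 mm; origin at the centre of its underside. Leave it alone.

How it is judged:
On the way, in this order (a step that is already met when the one before it is completed fails the run):
1. the cover is folded back past upright (value of joint cover above 1.57 rad), for 0.2 s.
2. the grid's plain end is hooked under the dish's lip while its tab end is still raised (x of grid_tongue in the frame of dish below -0.089 m and z of grid_tongue in the frame of dish between 0.016 and 0.036 m and z of grid_tab in the frame of dish above 0.055 m and angle between the z axis of grid and the z axis of dish, either way round above 0.04 rad), for 0.1 s.
3. the grid lies flat in the dish, its plain end under the lip (x of grid_tongue in the frame of dish below -0.09 m and z of grid in the frame of dish between 0.016 and 0.024 m and angle between the z axis of grid and the z axis of dish, either way round below 0.05 rad), for 0.2 s.
4. all the items that are there lie flat on the grid, let go, the cover still folded back (all of step 3 and z of soap in the frame of dish between 0.021 and 0.031 m and x of soap in the frame of dish between -0.09 and 0.09 m and y of soap in the frame of dish between -0.055 and 0.055 m and angle between each of soap, pumice, nailbrush's own z axis and vertical below 0.2 rad and linear speed of each of soap, pumice, nailbrush below 0.02 m/s and z of pumice in the frame of dish between 0.021 and 0.031 m and x of pumice in the frame of dish between -0.09 and 0.09 m and y of pumice in the frame of dish between -0.055 and 0.055 m and z of nailbrush in the frame of dish between 0.021 and 0.031 m and x of nailbrush in the frame of dish between -0.09 and 0.09 m and y of nailbrush in the frame of dish between -0.055 and 0.055 m and value of joint cover above 1.2 rad), for 0.2 s.
At the end, for the whole second after the job is handed in: The grid lies flat on the dish's steps (within 3 degrees and about 4 mm) with its plain end at least 4 mm under the lip; every item present lies upright (within 11 degrees) and still on the grid inside the dish; the cover stands still between 20 and 40 degrees open (all of step 3 and z of soap in the frame of dish between 0.021 and 0.031 m and x of soap in the frame of dish between -0.09 and 0.09 m and y of soap in the frame of dish between -0.055 and 0.055 m and angle between each of soap, pumice, nailbrush's own z axis and vertical below 0.2 rad and linear speed of each of soap, pumice, nailbrush below 0.02 m/s and z of pumice in the frame of dish between 0.021 and 0.031 m and x of pumice in the frame of dish between -0.09 and 0.09 m and y of pumice in the frame of dish between -0.055 and 0.055 m and z of nailbrush in the frame of dish between 0.021 and 0.031 m and x of nailbrush in the frame of dish between -0.09 and 0.09 m and y of nailbrush in the frame of dish between -0.055 and 0.055 m and value of joint cover between 0.35 and 0.7 rad and velocity of joint cover between -0.05 and 0.05 rad/s); the robot touches nothing.
It fails at once if the cosmetic jar is pushed away or knocked over (distance of jar from where it was at the start of the episode above 0.04 m or angle between jar's own z axis and vertical above 0.5 rad).
It fails at once if the toothbrush case is pushed away or knocked over (distance of case from where it was at the start of the episode above 0.04 m or angle between case's own z axis and vertical above 0.5 rad).
It fails at once if the comb is pushed away or knocked over (distance of comb from where it was at the start of the episode above 0.04 m or angle between comb's own z axis and vertical above 0.5 rad).
Of soap, pumice, nailbrush only 2 to 3 are there at a start; the rules pass over those that are not, and their reading is None.
At some moment in a run one of soap, pumice, nailbrush may be knocked a few centimetres aside while the robot is not near it.
Once in a run the grip may slacken for a moment while it holds something.
It also fails if it takes over 208 s, if anything falls off the work surface, if the arm or the gripper's body presses on something with over 40 N, if the wrist force passes 120 N, or if a joint passes its speed limit or range.

## Working session

There is one attempt and no reset: what is moved stays moved. The work goes in short steps, Python scripts to look and compute and a tool call to move; the robot and the scene stay as the last step left them, time stands still between calls to the robot, and variables do not carry over. Pictures are saved under pics/ and viewed, and the job is handed in when it is done.

Besides the shell and the picture viewer there is one more tool, called after ">>>" by a JSON object that holds its "fn" and its "kwargs", one argument or row to a line. arm_command: Moves the arm, as the interface text tells. Its arguments: {"type":"object","properties":{"commands":{"type":"array"},"grip_force":{"type":"number"}},"required":["commands"]}

```bash
ls; mkdir -p pics; cat > h.py <<'E'
import numpy as np, cv2
from rig import manip
def shot(n,f):
    im=manip.get_image(n); cv2.imwrite('pics/'+f+'.png',im['pixels'][:,:,::-1]); np.savez('pics/'+f+'.npz',**im); return im
def load(f): return dict(np.load('pics/'+f+'.npz'))
def ray(im,u,v):
    K,R,t=im['intrinsics'],im['R'],im['t']; d=R.T@np.linalg.inv(K)@np.array([u,v,1.]); c=-R.T@t; return c,d
def onz(im,u,v,z):
    c,d=ray(im,u,v); return c+d*(z-c[2])/d[2]
def proj(im,X):
    p=im['intrinsics']@(im['R']@np.asarray(X,float)+im['t']); return p[:2]/p[2]
def cloud(im):
    K,R,t=im['intrinsics'],im['R'],im['t']; z=im['range_z']; h,w=z.shape
    u,v=np.meshgrid(np.arange(w),np.arange(h)); P=np.stack([u,v,np.ones_like(u)],-1)@np.linalg.inv(K).T*z[...,None]
    X=(P-t)@R; X[z<=0]=np.nan; return X
E
python3 - <<'E'
from h import *
for n in ['scene','top','wrist']:
    im=shot(n,n+'0'); print(n,im['R'].round(3).tolist(),im['t'].round(3),im['intrinsics'][0,0],(-im['R'].T@im['t']).round(3))
print(manip.get_state())
E
```

```text
pics
scene [[-0.561, 0.828, 0.018], [0.478, 0.341, -0.81], [-0.676, -0.446, -0.587]] [ 0.333 -0.187  1.603] 426.4285530593617 [1.36  0.503 0.783]
top [[0.052, -0.999, -0.004], [-0.977, -0.05, -0.209], [0.208, 0.015, -0.978]] [-0.04   0.615  1.052] 476.6252061887439 [ 0.384 -0.025  1.157]
wrist [[0.414, -0.91, -0.002], [-0.871, -0.397, 0.29], [-0.265, -0.119, -0.957]] [-0.575 -0.038  0.38 ] 310.1128131754498 [ 0.305 -0.493  0.374]
{'clock': 0.15, 'qpos': array([-1.26601731e+00,  2.76430088e-01,  1.50585305e+00,  1.56942437e-05,
        1.36071147e+00, -1.21007839e-01]), 'qd': array([-0.00073303, -0.00127779, -0.00275769,  0.00244894, -0.00080887,
       -0.00061143]), 'effort': array([ 2.37907072e-03, -4.17141759e+01, -2.46032381e+01, -1.47578753e-04,
        7.60422146e-03,  1.78543286e-05]), 'position': array([ 0.23737711, -0.52329579,  0.24764535]), 'ee_rot': array([ 0.59467652, -0.59403448,  0.38344597, -0.38269057]), 'contact_force': array([ 0.44985214, -0.40533009, -0.75472778]), 'moment': array([-0.02343675,  0.04728975, -0.0033124 ]), 'width': 0.08548859735773216}
```

View pics/scene0.png

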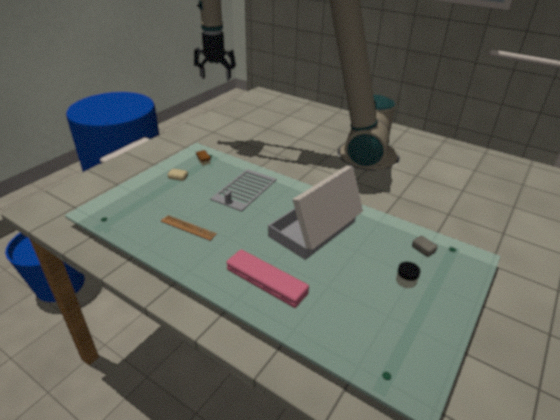

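View pics/top0.png

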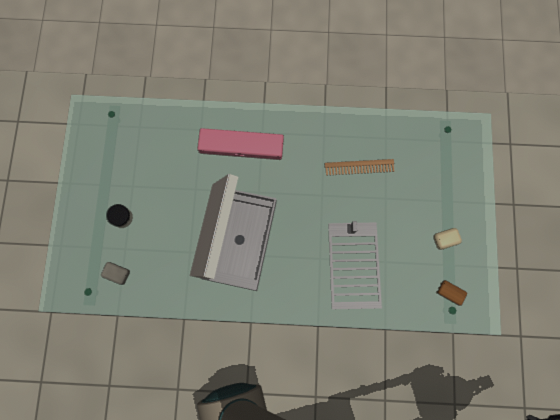

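View pics/wrist0.png

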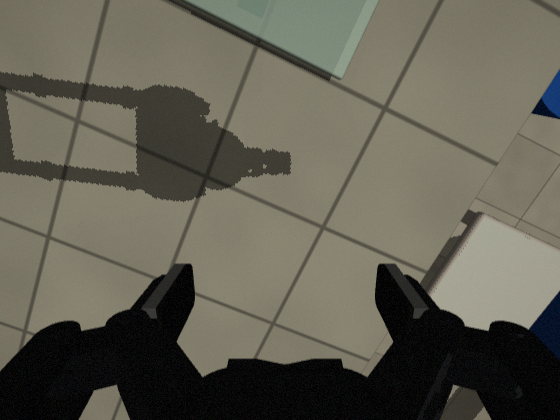

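The scene picture shows the cover half open and leaning over the dish (about 330,205), with its hinge on the world +y side. In the top picture I can make out:
- grid (355,265), tab at the far end (352,228)
- soap (448,239)
- nail brush (452,292)
- pumice (115,273)
- jar (118,215)
- case (240,143)
- comb (358,167)

All three items are present.

```bash
python3 - <<'E'
from h import *
im=load('top0'); X=cloud(im)
for n,(u,v) in dict(shelf=(300,150),shelf2=(400,280),gridtab=(352,226),gridstrip=(340,231),tongue=(355,304),soap=(448,239),brush=(452,292),pum=(115,273),basin=(245,225),covertop=(225,220),coverdark=(205,240),dishwall=(275,200)).items():
    print(n,X[v,u].round(4))
p=im['pixels'][:,:,::-1]
a=cv2.resize(p[160:330,180:400],None,fx=3.6,fy=3.5,interpolation=cv2.INTER_CUBIC); cv2.imwrite('pics/z1.png',a)
b=cv2.resize(p[210:320,420:480],None,fx=5,fy=5); c=cv2.resize(p[195:305,85:145],None,fx=5,fy=5)
cv2.imwrite('pics/z2.png',np.hstack([b,c]))
E
```

```text
shelf [ 0.779  -0.055   0.0397]
shelf2 [ 0.4733 -0.2998  0.0416]
gridtab [ 0.5884 -0.1813  0.0761]
gridstrip [ 0.5808 -0.1578  0.0449]
tongue [ 0.4132 -0.1962  0.0449]
soap [ 0.5713 -0.4048  0.0651]
brush [ 0.4504 -0.4099  0.0685]
pum [0.4537 0.3542 0.0666]
basin [0.584  0.0676 0.0431]
covertop [0.563  0.0954 0.206 ]
coverdark [0.527  0.1407 0.1568]
dishwall [ 0.6403 -0.0011  0.078 ]
```

View pics/z1.png

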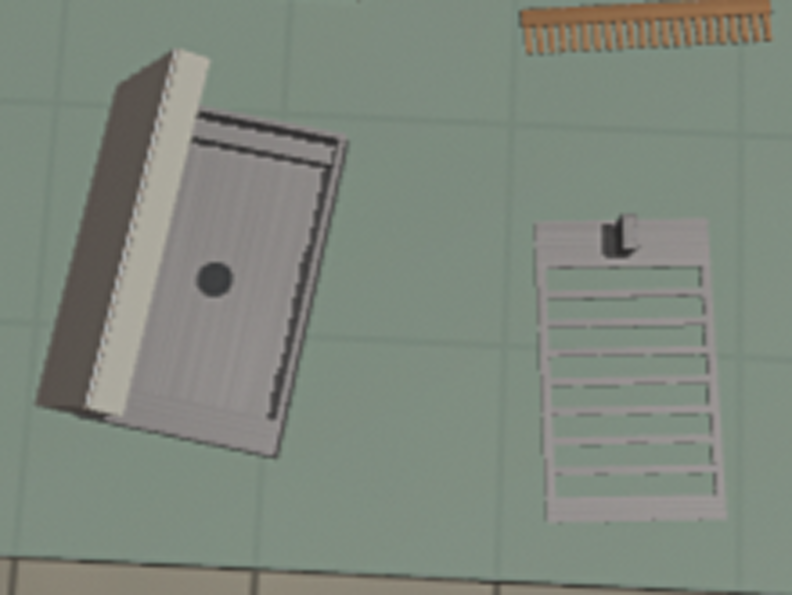

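View pics/z2.png

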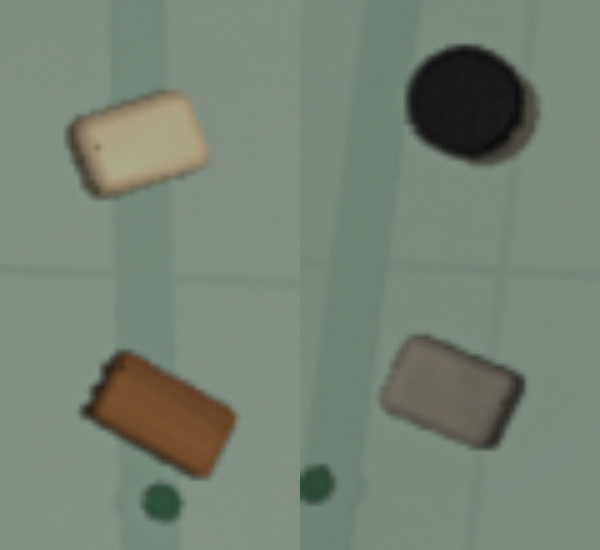

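```bash
cat >> h.py <<'E'
def rect(im,lo,hi,box,eh=None):
    """min area rect of cloud points with height lo..hi in xy box (x0,x1,y0,y1)"""
    X=cloud(im); m=(X[...,2]>lo)&(X[...,2]<hi)&(X[...,0]>box[0])&(X[...,0]<box[1])&(X[...,1]>box[2])&(X[...,1]<box[3])
    m=cv2.morphologyEx(m.astype(np.uint8),cv2.MORPH_OPEN,np.ones((3,3)))
    n,l,s,c=cv2.connectedComponentsWithStats(m)
    if n<2: return None
    k=1+np.argmax(s[1:,4]); P=X[l==k]
    r=cv2.minAreaRect((P[:,:2]*1000).astype(np.float32)); (cx,cy),(w,h),a=r
    if w<h: w,h=h,w; a+=90
    a=(a+90)%180-90
    return dict(c=(round(cx,1),round(cy,1)),size=(round(w,1),round(h,1)),ang=round(a,1),z=round(float(np.median(P[:,2])),4),n=len(P))
E
python3 - <<'E'
from h import *
im=load('top0')
print('soap',rect(im,.055,.09,(.5,.65,-.5,-.33)))
print('brush',rect(im,.055,.09,(.35,.52,-.5,-.33)))
print('pum',rect(im,.055,.09,(.38,.52,.28,.42)))
print('grid',rect(im,.0425,.048,(.38,.66,-.29,-.10)))
print('tab',rect(im,.06,.09,(.5,.66,-.25,-.10)))
print('jar',rect(im,.055,.1,(.52,.65,.28,.42)), 'case',rect(im,.055,.1,(.68,.85,-.1,.25)))
for u,v in [(276.7,199.4),(256.9,290.6),(210,279)]: print('dish',onz(im,u,v,.08).round(4))
for u,v in [(180+175/3.6,160+47/3.5),(180+212/3.6,160+60/3.5),(180+87/3.6,160+407/3.5),(180+125/3.6,160+416/3.5)]:
    print('cover',X if 0 else cloud(im)[int(v)+ (2 if v<220 else -3),int(u)].round(4))
E
```

```text
soap {'c': (574.4, -405.6), 'size': (57.3, 39.3), 'ang': -68.6, 'z': 0.0626, 'n': 393}
brush {'c': (449.5, -410.3), 'size': (60.4, 36.2), 'ang': 63.1, 'z': 0.0688, 'n': 443}
pum {'c': (454.5, 358.8), 'size': (57.8, 37.9), 'ang': 71.3, 'z': 0.0656, 'n': 412}
grid {'c': (584.2, -168.5), 'size': (33.7, 23.7), 'ang': -8.4, 'z': 0.045, 'n': 97}
tab {'c': (588.2, -185.5), 'size': (24.6, 9.6), 'ang': 2.5, 'z': 0.0777, 'n': 61}
jar {'c': (587.1, 361.7), 'size': (51.8, 49.4), 'ang': 50.0, 'z': 0.081, 'n': 446} case {'c': (780.2, 91.2), 'size': (205.1, 60.7), 'ang': 88.2, 'z': 0.0713, 'n': 1984}
dish [ 0.6415 -0.005   0.08  ]
dish [0.4303 0.0282 0.08  ]
dish [0.4505 0.1348 0.08  ]
cover [0.6575 0.096  0.2083]
cover [0.6974 0.0925 0.0391]
cover [0.4538 0.1287 0.208 ]
cover [0.4515 0.1098 0.199 ]
```

```bash
cat >> h.py <<'E'
from scipy.spatial.transform import Rotation as Ro
def tool():
    s=manip.get_state(); q=s['ee_rot']; R=Ro.from_quat([q[1],q[2],q[3],q[0]]).as_matrix()
    print('t',round(s['clock'],2),'p',(s['position']*100).round(2),'jawang',round(float(np.arctan2(R[1,0],R[0,0])),4),'ydir',R[:,1].round(3),'F',s['contact_force'].round(1),'w',round(s['width']*100,2),'q',s['qpos'].round(2)); return s,R
E
python3 -c "
from h import *
tool()
# shelf bounds / grid edge
im=load('top0'); p=im['pixels'][:,:,::-1]
for u,v in [(180+535/3.6,160+222/3.5),(180+709/3.6,160+219/3.5),(180+547/3.6,160+520/3.5),(180+725/3.6,160+519/3.5)]: print(onz(im,u,v,.045).round(4))
"
```

```text
t 0.15 p [ 23.74 -52.33  24.76] jawang -1.145 ydir [-0.     0.001 -1.   ] F [ 0.4 -0.4 -0.8] w 8.55 q [-1.27  0.28  1.51  0.    1.36 -0.12]
[ 0.5976 -0.1303  0.045 ]
[ 0.6055 -0.2447  0.045 ]
[ 0.4002 -0.1438  0.045 ]
[ 0.4067 -0.2565  0.045 ]
```

>>> {"fn": "arm_command", "kwargs": {
  "commands": [
    [0,[2.1,3.6,0],-0.049],
    [0,[2.1,3.6,0],-0.049],
    [0,[2.1,3.6,0],-0.049],
    [0,[2.1,3.6,0],-0.049],
    [0,[2.1,3.6,0],-0.049],
    [0,[2.1,3.6,0],-0.049],
    [0,[2.1,3.6,0],-0.049],
    [0,[2.1,3.6,0],-0.049],
    [0,[2.1,3.6,0],-0.049],
    [0,[2.1,3.6,0],-0.049],
    [0,[2.1,3.6,0],-0.049],
    [0,[2.1,3.6,0],-0.049]
  ],
  "grip_force": 30
}}

```text
clock: 1.35
position: [0.4899, -0.09, 0.2482]
ee_rot: [-0.457, 0.457, -0.539, 0.539]
contact_force: [0.3, -0.5, 0.7]
width: 0.0001
```

>>> {"fn": "arm_command", "kwargs": {
  "commands": [
    [0,[1.6,3.6,0],0],
    [0,[1.6,3.6,0],0],
    [0,[1.5,3.6,-1],0],
    [0,[0,0,-2.4],0],
    [0,[0,0,-2.4],0],
    [0,[0.2,1,0],0],
    [0,[0.2,1,0],0],
    [0,[0.2,1,0],0],
    [0,[0,0,0],0]
  ]
}}

```text
clock: 2.25
position: [0.5436, 0.0477, 0.1917]
ee_rot: [-0.459, 0.457, -0.538, 0.539]
contact_force: [-0.0, -0.7, -0.1]
width: -0.0
```

```bash
python3 -c "
from h import *
tool(); shot('scene','s1'); shot('top','t1')"
```

```text
t 2.25 p [54.36  4.77 19.17] jawang -1.7316 ydir [ 0.003  0.    -1.   ] F [-0.  -0.7 -0.1] w -0.0 q [-0.04  0.27  1.66  0.    1.21  1.69]
```

View pics/s1.png

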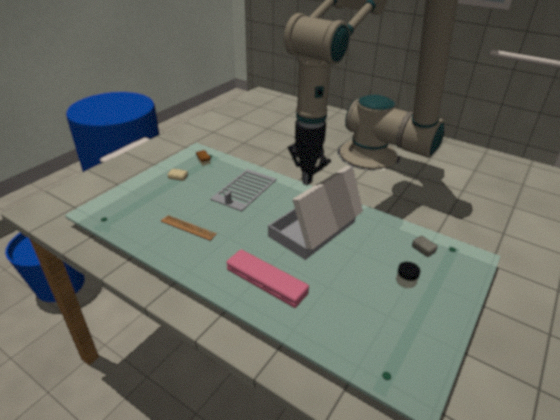

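View pics/t1.png

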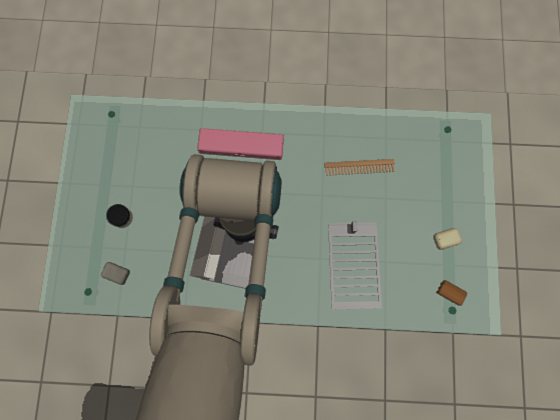

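>>> {"fn": "arm_command", "kwargs": {
  "commands": [
    [0,[0.15,1,0],0],
    [0,[0.15,1,0],0],
    [0,[0.15,1,0],0],
    [0,[0.15,1,0],0],
    [0,[0.15,1,0],0],
    [0,[0.15,1,0],0]
  ]
}}

```text
clock: 2.95
position: [0.5517, 0.107, 0.1905]
ee_rot: [-0.458, 0.458, -0.539, 0.539]
contact_force: [-0.3, -2.0, 2.6]
width: 0.0003
```

>>> {"fn": "arm_command", "kwargs": {
  "commands": [
    [0,[0.16,1,0],0],
    [0,[0.16,1,0],0],
    [0,[0.16,1,0],0],
    [0,[0.16,1,0],0],
    [0,[0.16,1,0],0],
    [0,[0.16,1,0],0],
    [0,[0,0,0],0],
    [0,[0,0,0],0]
  ]
}}

```text
clock: 3.75
position: [0.561, 0.167, 0.19]
ee_rot: [0.458, -0.458, 0.539, -0.538]
contact_force: [0.4, -0.3, 0.5]
width: -0.0001
```

```bash
python3 -c "
from h import *
tool(); shot('scene','s2')"
```

```text
t 3.75 p [56.1 16.7 19. ] jawang -1.7325 ydir [-0.001  0.    -1.   ] F [ 0.4 -0.3  0.5] w -0.01 q [0.17 0.33 1.58 0.   1.24 1.9 ]
```

View pics/s2.png

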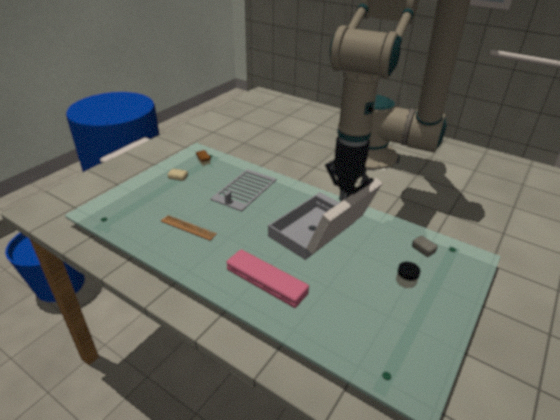

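>>> {"fn": "arm_command", "kwargs": {
  "commands": [
    [0,[-0.5,-3,0],0],
    [0,[-0.5,-3,1],0],
    [0,[0,-2,3],0],
    [4,[0.5,-3.3,2],0.028],
    [4,[0.5,-3.3,0],0.028],
    [4,[0.5,-3.3,0],0.028],
    [4,[0.5,-3.3,0],0.028],
    [4,[0.5,-3.3,0],0.028],
    [4,[0.5,-3.3,0],0.028],
    [4,[0.5,-3.3,0],0.028],
    [4,[0.3,-3.3,0],0.028]
  ]
}}

```text
clock: 4.9
position: [0.5892, -0.1793, 0.2505]
ee_rot: [0.516, -0.515, 0.484, -0.484]
contact_force: [0.1, 0.3, 0.7]
width: 0.0399
```

```bash
python3 -c "
from h import *
tool(); im=shot('wrist','w3'); shot('top','t3')
X=cloud(im); print(rect(im,.06,.09,(.5,.66,-.25,-.10)))"
```

```text
t 4.9 p [ 58.92 -17.93  25.05] jawang -1.5086 ydir [ 0.001  0.    -1.   ] F [0.1 0.3 0.7] w 3.99 q [-0.41  0.34  1.41  0.    1.39  1.1 ]
{'c': (589.4, -188.8), 'size': (23.5, 9.2), 'ang': 3.7, 'z': 0.0791, 'n': 263}
```

View pics/w3.png

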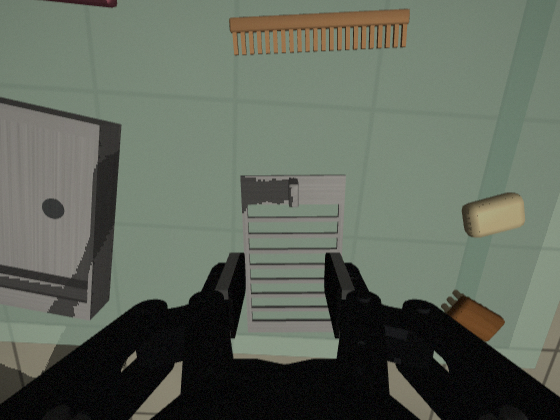

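View pics/t3.png

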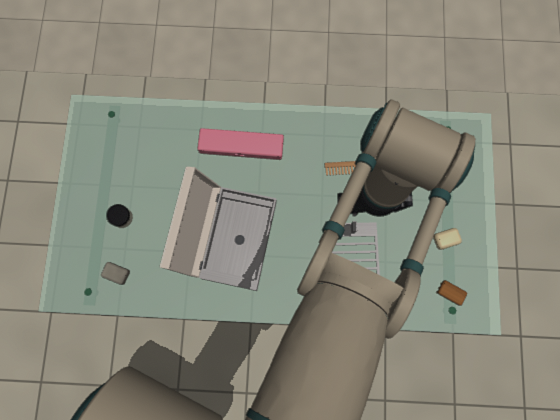

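```bash
python3 - <<'E'
from h import *
for f in ['t3','w3']:
    im=load(f); X=cloud(im)
    print(f)
    C=np.array([.5465,.0768]); xd=np.array([.987,-.16]); yd=np.array([.16,.987])
    L=(X[...,:2]-C); a=L@xd*1000; b=L@yd*1000; z=X[...,2]*1000
    for s in range(-116,120,4):
        m=(abs(b+30)<12)&(abs(a-s)<2)&(z>35)&(z<100)
        if m.sum(): print(s,np.median(z[m]).round(1),m.sum(),end=' | ')
    print()
    # rim pts
    m=(z>74)&(z<84)&(abs(a)<125)&(b>-80)&(b<62)
    P=X[m][:,:2]*1000; print(m.sum(),cv2.minAreaRect(P.astype(np.float32)))
    m=m&(b<-55)&(abs(a)<100); 
    if m.sum()>10:
        l=cv2.fitLine((X[m][:,:2]*1000).astype(np.float32),cv2.DIST_HUBER,0,.01,.01).ravel(); print('side line',l,np.degrees(np.arctan2(l[1],l[0])), 'b med', np.median(b[m]))
E
```

```text
t3
-116 39.2 17 | -112 39.7 18 | -108 40.8 24 | -104 79.8 19 | -100 79.8 18 | -96 79.7 21 | -92 79.3 19 | -88 80.0 19 | -84 76.8 14 | -80 43.1 14 | -76 44.3 17 | -72 43.9 19 | -68 44.0 17 | -64 43.2 17 | -60 43.3 19 | -56 43.9 18 | -52 43.9 18 | -48 42.4 15 | -44 43.6 20 | -40 43.3 16 | -36 43.8 18 | -32 42.6 17 | -28 43.5 16 | -24 43.3 18 | -20 43.7 18 | -16 43.6 17 | -12 44.1 16 | -8 43.5 18 | -4 43.5 18 | 0 43.9 17 | 4 44.4 16 | 8 42.1 16 | 12 43.5 20 | 16 42.3 15 | 20 43.8 15 | 24 44.1 19 | 28 44.2 17 | 32 43.3 16 | 36 42.7 17 | 40 42.8 18 | 44 43.5 17 | 48 42.8 14 | 52 43.3 19 | 56 42.3 16 | 60 42.2 15 | 64 43.1 18 | 68 43.8 17 | 72 43.5 15 | 76 43.4 17 | 80 43.2 17 | 84 43.6 17 | 88 42.5 16 | 92 52.1 30 | 96 60.1 17 | 100 59.8 17 | 104 63.4 34 | 108 79.7 18 | 112 77.7 1 | 
817 ((548.2041625976562, 75.64618682861328), (125.29924774169922, 217.04794311523438), 80.81056213378906)
side line [ 9.8699200e-01 -1.6076924e-01  5.3115637e+02  1.7314981e+01] -9.251548 b med -61.181810345428815
w3
-104 80.5 60 | -100 80.6 67 | -96 80.1 107 | -92 78.8 129 | -88 79.6 137 | -84 61.8 199 | -80
[... 180 characters left out ...]
-28 44.5 67 | -24 44.3 64 | -20 44.5 62 | -16 44.6 63 | -12 44.6 72 | -8 44.5 63 | -4 44.6 67 | 0 44.6 72 | 4 44.6 66 | 8 44.3 71 | 12 44.5 71 | 16 44.6 74 | 20 44.6 70 | 24 44.7 78 | 28 44.6 72 | 32 44.6 72 | 36 44.7 73 | 40 44.6 73 | 44 44.4 78 | 48 44.5 73 | 52 44.4 79 | 56 44.6 78 | 60 44.4 78 | 64 44.4 82 | 68 44.5 81 | 72 44.4 81 | 76 44.3 83 | 80 44.4 84 | 84 44.6 84 | 88 44.3 64 | 92 60.4 44 | 96 60.5 95 | 100 60.4 105 | 104 60.5 25 | 108 80.4 110 | 112 52.1 250 | 116 40.4 94 | 
3711 ((545.8353881835938, 58.97021484375), (99.54490661621094, 217.66751098632812), 80.18242645263672)
side line [ 9.8676300e-01 -1.6216888e-01  5.4070050e+02  1.2300776e+01] -9.332808 b med -64.7631863522843
```

>>> {"fn": "arm_command", "kwargs": {
  "commands": [
    [4,[0,-0.5,-4],0],
    [4,[0,-0.4,-4],0],
    [4,[0,0,-4],0],
    [4,[0,0,-3],0],
    [4,[0,0,-2],0],
    [4,[0,0,-1.3],0],
    [4,[0,0,0],0]
  ]
}}

```text
clock: 5.7
position: [0.588, -0.1858, 0.0657]
ee_rot: [-0.515, 0.516, -0.486, 0.483]
contact_force: [-0.3, -0.4, -1.1]
width: 0.04
```

```bash
python3 -c "
from h import *
tool(); im=shot('wrist','w4')"
```

```text
t 5.7 p [ 58.8  -18.58   6.57] jawang -1.5092 ydir [-0.003  0.002 -1.   ] F [-0.3 -0.4 -1.1] w 4.0 q [-0.42  0.49  1.66  0.    1.    1.09]
```

View pics/w4.png

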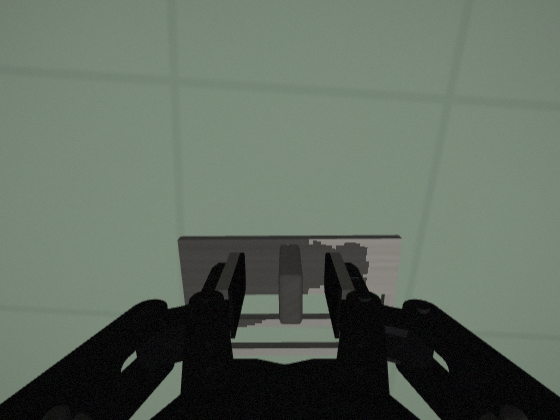

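>>> {"fn": "arm_command", "kwargs": {
  "commands": [
    [4,[0,0,0.2],0],
    [1,[0,0,0],0],
    [0,[0,0,0],0],
    [0,[0,0,0],0],
    [0,[0,0,0],0],
    [0,[0,0,0],0]
  ],
  "grip_force": 20
}}

```text
clock: 6.35
position: [0.5899, -0.187, 0.0708]
ee_rot: [0.515, -0.515, 0.484, -0.485]
contact_force: [-1.0, 0.8, 6.1]
width: 0.0093
```

>>> {"fn": "arm_command", "kwargs": {
  "commands": [
    [0,[-0.1,0,1],0],
    [0,[-0.1,0,1],0],
    [0,[-0.1,0,1],0],
    [0,[0,0,1],0],
    [0,[0,0,0],0]
  ]
}}

```text
clock: 6.85
position: [0.5872, -0.1872, 0.1114]
ee_rot: [0.516, -0.515, 0.483, -0.486]
contact_force: [0.7, 0.1, -0.7]
width: 0.0096
```

```bash
python3 -c "
from h import *
tool(); im=shot('wrist','w5'); im=shot('scene','s5'); cv2.imwrite('pics/s5z.png',cv2.resize(im['pixels'][100:260,150:330,::-1],None,fx=4,fy=3.6))"
```

```text
t 6.85 p [ 58.72 -18.72  11.14] jawang -1.509 ydir [ 0.004 -0.002 -1.   ] F [ 0.7  0.1 -0.7] w 0.96 q [-0.42  0.44  1.62 -0.    1.09  1.09]
```

View pics/w5.png

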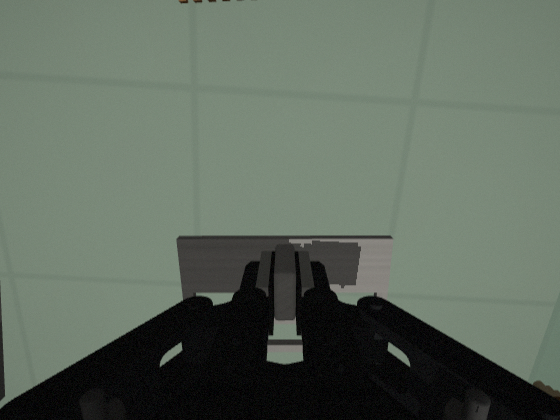

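View pics/s5z.png

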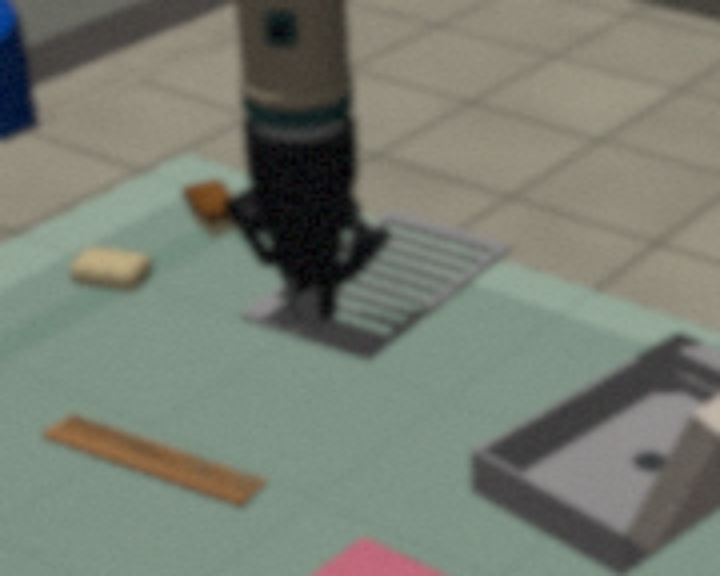

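```bash
cat >> h.py <<'E'
def gridz(im,tabxy,yaw):
    """height profile along grid from end to tongue; yaw of grid x axis"""
    X=cloud(im); L=X[...,:2]-np.array(tabxy); c,s=np.cos(yaw),np.sin(yaw)
    a=(L[...,0]*c+L[...,1]*s)*1000; b=(-L[...,0]*s+L[...,1]*c)*1000; z=X[...,2]*1000
    for q in range(-200,40,10):
        m=(abs(b)<55)&(abs(a-q)<5)&(z>36)&(z<150)
        if m.sum()>3: print(q,np.percentile(z[m],[10,50,90]).round(0),m.sum(),end=' | ')
    print()
E
python3 -c "
from h import *
gridz(load('s5'),(.5885,-.187),np.radians(3.65)); print(); gridz(load('w5'),(.5885,-.187),np.radians(3.65))
im=load('w5')"
```

```text
-200 [41. 43. 45.] 25 | -190 [41. 85. 88.] 63 | -180 [42. 85. 88.] 94 | -170 [40. 44. 88.] 57 | -160 [41. 83. 87.] 76 | -150 [40. 43. 87.] 49 | -140 [42. 82. 88.] 70 | -130 [40. 42. 87.] 42 | -120 [41. 82. 87.] 85 | -110 [40. 42. 86.] 30 | -100 [42. 82. 88.] 87 | -90 [40. 43. 53.] 29 | -80 [41. 82. 87.] 83 | -70 [40. 42. 86.] 26 | -60 [41. 84. 88.] 58 | -50 [41. 42. 44.] 24 | -40 [41. 83. 87.] 70 | -30 [40. 42. 84.] 78 | -20 [41. 43. 88.] 98 | -10 [ 41.  85. 132.] 163 | 0 [ 41.  87. 132.] 207 | 10 [ 42.  91. 145.] 280 | 20 [41. 42. 44.] 81 | 30 [40. 42. 44.] 78 | 

-110 [40. 41. 41.] 193 | -100 [40. 41. 41.] 177 | -90 [40. 40. 41.] 134 | -80 [40. 41. 41.] 256 | -60 [41. 85. 86.] 518 | -50 [40. 41. 42.] 417 | -40 [85. 86. 87.] 96 | -20 [85. 86. 87.] 1023 | -10 [ 86.  87. 145.] 2884 | 0 [ 40.  86. 131.] 5645 | 10 [ 41. 107. 147.] 12065 | 20 [40. 41. 41.] 2468 | 30 [40. 41. 41.] 2563 |
```

>>> {"fn": "arm_command", "kwargs": {
  "commands": [
    [0,[0,0,2],0],
    [0,[0,0,2],0],
    [0,[0.8,2.5,0],-0.023],
    [0,[0.8,2.5,0],-0.023],
    [0,[0.8,2.5,0],-0.023],
    [0,[0.8,2.5,0],-0.023],
    [0,[0.8,2.5,0],-0.023],
    [0,[0.8,2.5,0],-0.023],
    [0,[0.8,2.5,0],-0.023],
    [0,[0.8,2.5,0],-0.023],
    [0,[0.9,2.5,0],-0.023],
    [0,[0.8,2,0],-0.02]
  ],
  "grip_force": 60
}}

```text
clock: 8.15
position: [0.667, 0.0598, 0.1484]
ee_rot: [0.457, -0.457, 0.54, -0.539]
contact_force: [0.2, 0.1, -1.8]
width: 0.0089
```

```bash
python3 -c "
from h import *
tool(); im=shot('wrist','w6'); im=shot('scene','s6'); cv2.imwrite('pics/s6z.png',cv2.resize(im['pixels'][100:280,180:400,::-1],None,fx=3.6,fy=3.3))
shot('top','t6')"
```

```text
t 8.15 p [66.7   5.98 14.84] jawang -1.7363 ydir [-0.002  0.    -1.   ] F [ 0.2  0.1 -1.8] w 0.89 q [-0.01  0.48  1.44  0.    1.23  1.72]
```

View pics/s6z.png

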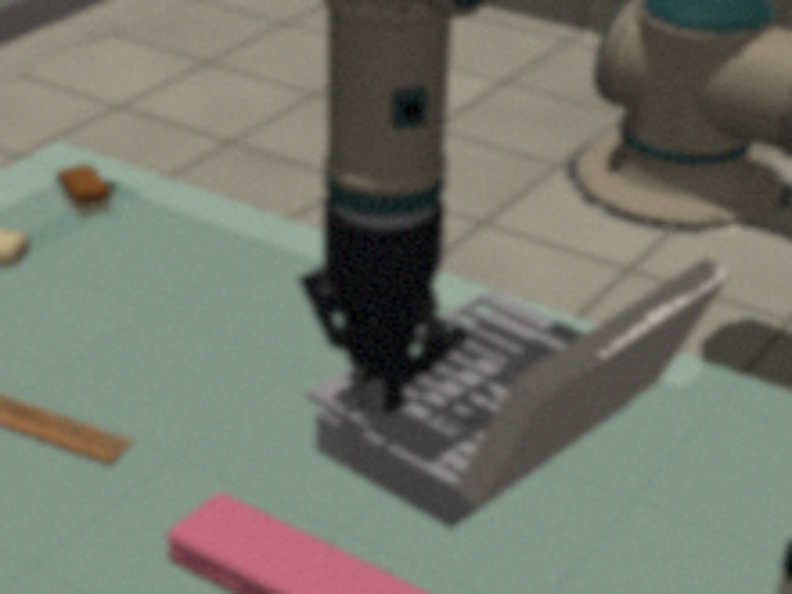

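View pics/w6.png

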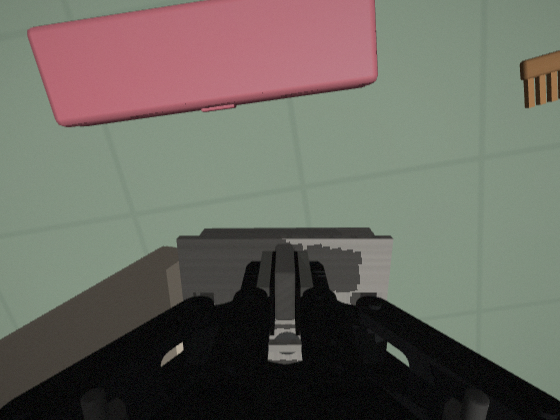

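View pics/t6.png

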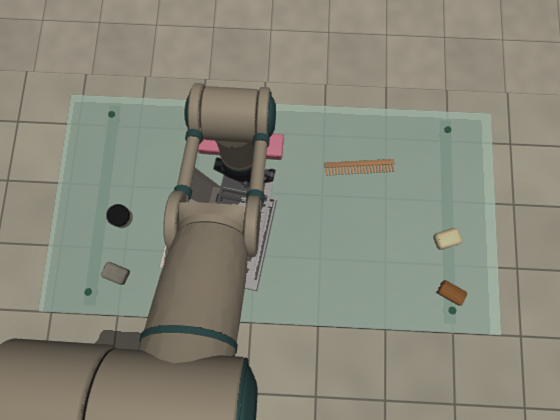

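```bash
cat >> h.py <<'E'
Cd=np.array([.5485,.0775]); yawd=np.radians(-9.3)
xd=np.array([np.cos(yawd),np.sin(yawd)]); yd=np.array([-xd[1],xd[0]])
def dframe(X): L=X[...,:2]-Cd; return L@xd*1000,L@yd*1000,X[...,2]*1000-40
E
python3 - <<'E'
from h import *
s,R=tool(); p=s['position']; print('tcp dish',dframe(p))
im=load('w6'); X=cloud(im); a,b,z=dframe(X)
m=(z>74)&(z<86)&(a>100)&(a<145); 
for q in range(110,140,3):
    k=m&(abs(a-q)<1.5)
    if k.sum()>20: print('grid row',q,np.percentile(b[k],[.5,99.5]).round(1),np.median(z[k]).round(1))
k=(z>70)&(z<90); print('end a',np.percentile(a[k&(abs(b)<50)&(a<160)],99).round(1))
m=(z>36)&(z<43)&(a>95)&(a<118)
for q in range(98,118,3):
    k=m&(abs(a-q)<1.5)
    if k.sum()>20: print('wall row',q,np.percentile(b[k],[.5,99.5]).round(1),k.sum())
E
```

```text
t 8.3 p [66.69  5.95 14.83] jawang -1.7336 ydir [-0.002 -0.    -1.   ] F [-0.2 -0.2 -0.3] w 0.86 q [-0.01  0.48  1.44 -0.    1.23  1.72]
tcp dish (np.float64(119.78970226423155), np.float64(1.3631175313574329), np.float64(108.33677555182337))
grid row 110 [-55.1  94.9] 83.1
grid row 113 [-55.3  57.9] 83.1
grid row 116 [-55.2  58. ] 83.1
grid row 119 [-55.2  57.7] 83.1
grid row 122 [-55.2  57.8] 83.1
grid row 125 [-55.1  57.7] 83.1
grid row 128 [-55.3  57.8] 83.1
grid row 131 [-55.   57.6] 82.9
grid row 134 [-55.   57.6] 81.0
end a 132.8
wall row 107 [74.  88.1] 64
```

```bash
python3 - <<'E'
from h import *
im=load('w6'); X=cloud(im); a,b,z=dframe(X)
for z0 in range(4,44,4):
    k=(abs(z-z0)<2)&(a>100)&(a<118)&(abs(b)<72)
    if k.sum()>10: print(z0,np.percentile(b[k],[1,99]).round(1),np.median(a[k]).round(1),k.sum())
E
```

```text
4 [-64.7  64.3] 108.6 313
8 [-64.4  64.6] 108.5 301
12 [-64.4  64.1] 108.5 325
16 [-64.9  63.4] 108.6 256
```

>>> {"fn": "arm_command", "kwargs": {
  "commands": [
    [0,[0,-0.13,-1.5],0],
    [0,[0,0,-1.3],0],
    [0,[0,0,-0.6],0],
    [0,[0,0,-0.2],0],
    [0,[0,0,0],0]
  ],
  "grip_force": 20
}}

```text
clock: 8.8
position: [0.6669, 0.0566, 0.113]
ee_rot: [0.457, -0.457, 0.54, -0.54]
contact_force: [-0.2, -0.3, -1.2]
width: 0.0087
```

>>> {"fn": "arm_command", "kwargs": {
  "commands": [
    [0,[0,0,-0.2],0],
    [0,[0,0,0],0],
    [1.3,[0,0,0],0],
    [1.8,[0,0,0],0],
    [2.4,[0,0,0],0],
    [3,[0,0,0],0],
    [3,[0,0,0],0],
    [3,[0,0,0],0]
  ]
}}

```text
clock: 9.6
position: [0.6671, 0.057, 0.1114]
ee_rot: [-0.457, 0.457, -0.54, 0.54]
contact_force: [0.4, -0.3, 0.7]
width: 0.03
```

```bash
python3 - <<'E'
from h import *
tool(); im=shot('wrist','w7'); im=shot('scene','s7'); cv2.imwrite('pics/s7z.png',cv2.resize(im['pixels'][100:280,180:400,::-1],None,fx=3.6,fy=3.3))
im=load('w7'); X=cloud(im); a,b,z=dframe(X)
for q in range(60,140,6):
    k=(abs(a-q)<3)&(abs(b)<55)&(z>36)&(z<70)
    if k.sum()>20: print(q,np.percentile(z[k],[5,50,95]).round(1),k.sum())
X=cloud(load('s7')); a,b,z=dframe(X)
print('scene')
for q in range(-100,140,8):
    k=(abs(a-q)<3)&(abs(b)<45)&(z>-5)&(z<60)
    if k.sum()>5: print(q,np.percentile(z[k],[50,95]).round(1),k.sum(),end='|')
E
```

```text
t 9.6 p [66.71  5.7  11.14] jawang -1.736 ydir [ 0. -0. -1.] F [ 0.4 -0.3  0.7] w 3.0 q [-0.02  0.51  1.48 -0.    1.15  1.72]
60 [36.1 36.6 37.1] 118
66 [36.2 37.  37.9] 383
78 [39.3 40.3 40.7] 36
84 [37.2 40.5 41.9] 482
90 [38.2 42.6 43.4] 64
96 [39.9 43.5 44.8] 156
102 [44.3 45.3 46.2] 584
108 [45.5 46.5 47.5] 877
114 [46.7 47.7 58.7] 1065
120 [48.  49.1 55.3] 1298
126 [49.4 50.7 68.3] 2278
132 [47.2 50.8 65.9] 2425
scene
-100 [39.8 43.4] 41|-92 [41.5 43.9] 48|-84 [14.6 41.7] 46|-76 [6.2 8. ] 13|-60 [12.1 13.8] 8|-52 [11.2 14.2] 30|-36 [ 7.4 18. ] 22|-28 [15.7 19.9] 14|-20 [ 5.7 20.2] 18|-12 [21.3 24.4] 29|-4 [6.1 7.1] 16|4 [24.7 27. ] 25|12 [ 7. 25.] 17|20 [29.2 30.3] 9|28 [26.8 32.3] 37|44 [32.  35.8] 49|60 [35.7 39.6] 41|68 [35.9 38. ] 9|84 [40.9 43.9] 30|100 [46.7 48.4] 16|108 [ 9.8 48. ] 172|116 [ 2.7 51. ] 78|124 [ 4.  57.4] 112|132 [ 3.9 54.6] 95|
```

View pics/s7z.png

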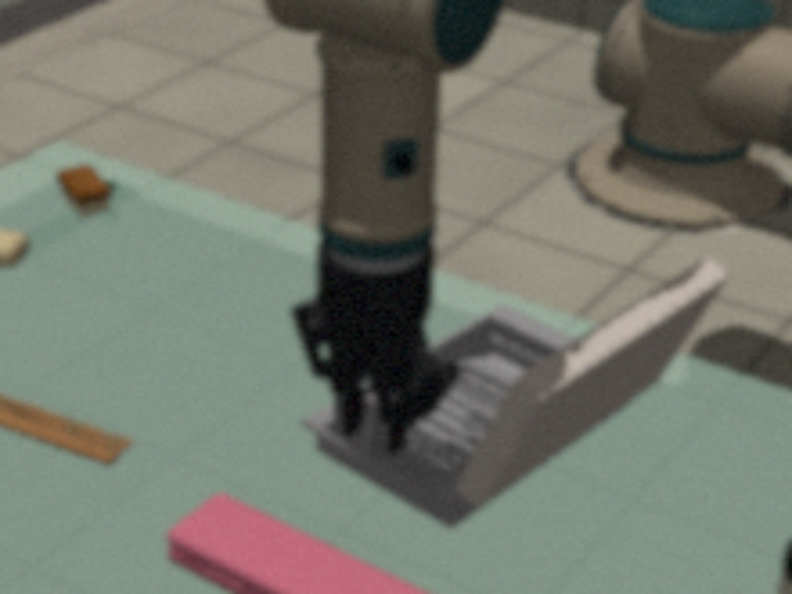

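View pics/w7.png

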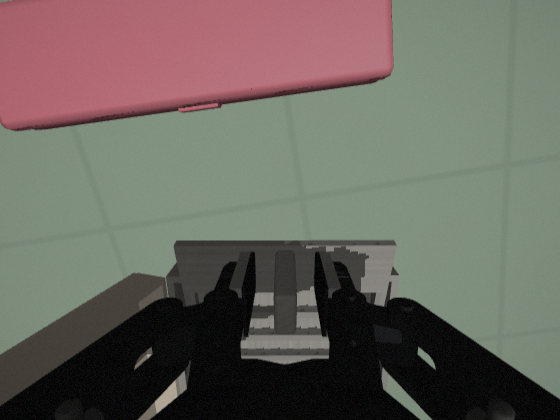

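>>> {"fn": "arm_command", "kwargs": {
  "commands": [
    [3,[-0.64,0.1,0.2],0],
    [1.5,[0,0,0],0],
    [0,[0,0,0],0],
    [0,[0,0,0],0],
    [0,[0,0,0],0],
    [0,[0,0,0],0]
  ],
  "grip_force": 60
}}

```text
clock: 10.3
position: [0.6603, 0.0582, 0.1136]
ee_rot: [0.457, -0.457, 0.54, -0.539]
contact_force: [-2.3, -0.1, 4.2]
width: 0.0089
```

>>> {"fn": "arm_command", "kwargs": {
  "commands": [
    [0,[0,0,0.7],0],
    [0,[0,0,0.7],0],
    [0,[0,0,0.6],0],
    [0,[0,0,0],0],
    [0,[0,0,0],0]
  ]
}}

```text
clock: 10.8
position: [0.6609, 0.0579, 0.1336]
ee_rot: [-0.457, 0.457, -0.539, 0.54]
contact_force: [-0.2, 1.4, -1.2]
width: 0.0087
```

```bash
cat >> h.py <<'E'
def gfit(f):
    im=load(f); X=cloud(im); a,b,z=dframe(X)
    # strip top near end beyond fingers, lateral parts
    k=(a>95)&(a<140)&(abs(b)>30)&(abs(b)<54)&(z>42)&(z<110)
    A=np.c_[a[k],b[k],np.ones(k.sum())]; zz=z[k]
    for _ in range(6):
        c=np.linalg.lstsq(A,zz,rcond=None)[0]; r=zz-A@c; g=abs(r)<max(1.0,1.5*np.median(abs(r))); A,zz=A[g],zz[g]
    th=np.arctan(c[0]); ea=A[:,0].max(); 
    ea=np.percentile(A[:,0],99.5); ez=c[0]*ea+c[2]
    # tongue end: top edge -> mid thickness
    ta=ea-200*np.cos(th)+2.5*np.sin(th); tz=ez-200*np.sin(th)-2.5*np.cos(th)
    kk=k&(abs(z-(c[0]*a+c[1]*b+c[2]))<1.5)
    print('tilt deg',np.degrees(th).round(2),'roll',np.degrees(np.arctan(c[1])).round(2),'end a,z',ea.round(1),ez.round(1),'tongue a,z',ta.round(1),tz.round(1),len(A))
    k2=(a>ea-18)&(a<ea-4)&(abs(z-(c[0]*a+c[1]*b+c[2]))<1.5)&(abs(b)<75); print('b extents',np.percentile(b[k2],[.5,99.5]).round(1))
E
python3 - <<'E'
from h import *
s,R=tool(); print(dframe(s['position'])); shot('wrist','w8'); gfit('w8'); im=shot('scene','s8'); cv2.imwrite('pics/s8z.png',cv2.resize(im['pixels'][100:280,180:400,::-1],None,fx=3.6,fy=3.3))
E
```

```text
t 10.8 p [66.09  5.79 13.36] jawang -1.7361 ydir [ 0.001 -0.    -1.   ] F [-0.2  1.4 -1.2] w 0.87 q [-0.02  0.48  1.47 -0.    1.19  1.72]
(np.float64(114.10348426161012), np.float64(-1.1396748101689034), np.float64(93.5557455973074))
tilt deg 11.78 roll -0.02 end a,z 132.9 71.2 tongue a,z -62.3 27.9 4037
b extents [-58.1  54.8]
```

View pics/s8z.png

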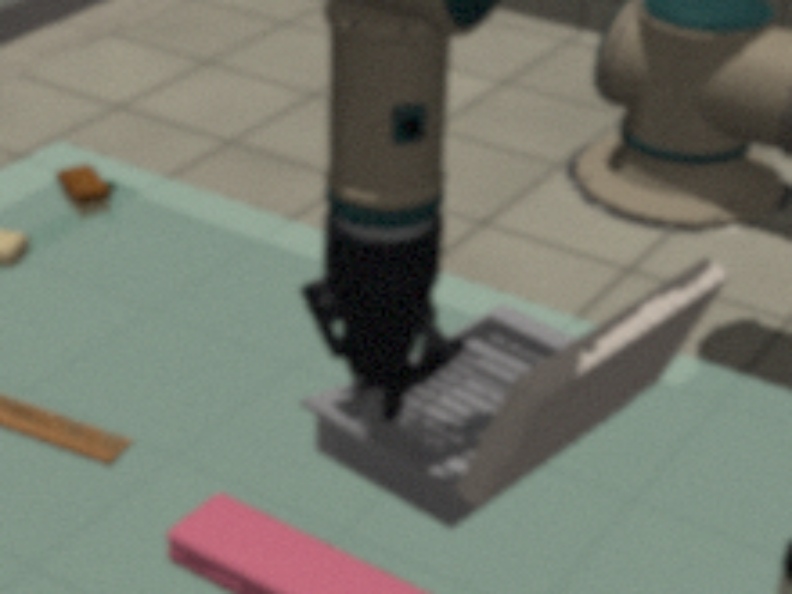

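>>> {"fn": "arm_command", "kwargs": {
  "commands": [
    [0,[0,0.14,-0.25],0],
    [0,[-0.8,0.13,0],0],
    [0,[-0.8,0.13,0],0],
    [0,[-0.8,0.13,0],0],
    [0,[-0.8,0.13,0],0],
    [0,[0,0,0],0]
  ]
}}

```text
clock: 11.5
position: [0.627, 0.0649, 0.131]
ee_rot: [0.457, -0.457, 0.54, -0.539]
contact_force: [0.8, 0.9, -1.8]
width: 0.0088
```

```bash
python3 - <<'E'
from h import *
s,R=tool(); print(dframe(s['position'])); shot('wrist','w9'); gfit('w9')
E
```

```text
t 11.5 p [62.7   6.49 13.1 ] jawang -1.7357 ydir [-0.001  0.    -1.   ] F [ 0.8  0.9 -1.8] w 0.88 q [-0.01  0.44  1.55  0.    1.15  1.73]
(np.float64(79.49889863342345), np.float64(0.2918974472537709), np.float64(91.02525935022848))
tilt deg -44.28 roll 0.16 end a,z 99.1 65.8 tongue a,z -45.8 203.6 450
b extents [-56.4  49.9]
```

```bash
sed -i 's/def gfit(f):/def gfit(f,a0=95,a1=140):/; s/(a>95)&(a<140)/(a>a0)\&(a<a1)/' h.py; python3 - <<'E'
from h import *
gfit('w9',65,110)
E
```

```text
tilt deg 11.36 roll -0.01 end a,z 98.3 68.6 tongue a,z -97.3 26.7 3782
b extents [-56.7  56.3]
```

>>> {"fn": "arm_command", "kwargs": {
  "commands": [
    [0,[-0.35,0.06,0],0],
    [0,[0,0,0],0],
    [0,[0,0,0],0]
  ]
}}

```text
clock: 11.85
position: [0.6254, 0.0651, 0.1309]
ee_rot: [-0.457, 0.457, -0.539, 0.54]
contact_force: [0.7, 0.2, -1.0]
width: 0.0087
```

```bash
python3 - <<'E'
from h import *
s,R=tool(); print(dframe(s['position'])); im=shot('wrist','w10'); gfit('w10',62,105)
im=shot('scene','s10'); cv2.imwrite('pics/s10z.png',cv2.resize(im['pixels'][100:280,180:400,::-1],None,fx=3.6,fy=3.3))
E
```

```text
t 11.85 p [62.54  6.51 13.09] jawang -1.736 ydir [ 0. -0. -1.] F [ 0.7  0.2 -1. ] w 0.87 q [-0.01  0.44  1.56 -0.    1.14  1.73]
(np.float64(77.89452426493058), np.float64(0.23940437702050876), np.float64(90.87242451190713))
tilt deg 11.76 roll -0.01 end a,z 96.7 68.5 tongue a,z -98.6 25.3 3963
b extents [-56.8  56.3]
```

View pics/s10z.png

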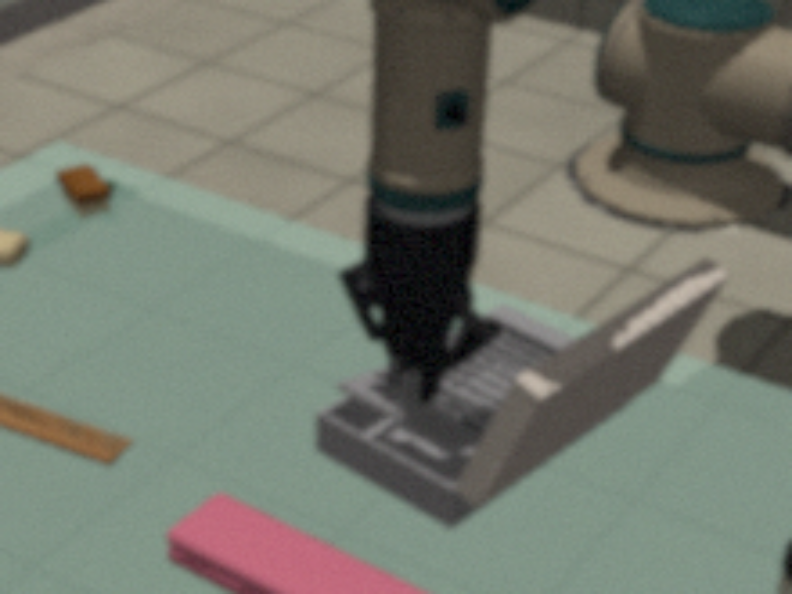

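>>> {"fn": "arm_command", "kwargs": {
  "commands": [
    [0,[0,0,-0.3],0],
    [0,[0.16,-0.03,-0.46],0],
    [0,[0.16,-0.03,-0.46],0],
    [0,[0.13,-0.02,-0.46],0],
    [0,[0.13,-0.02,-0.46],0],
    [0,[0,0,0],0]
  ],
  "grip_force": 25
}}

```text
clock: 12.55
position: [0.631, 0.0642, 0.1086]
ee_rot: [0.457, -0.457, 0.54, -0.539]
contact_force: [1.5, -0.6, 1.3]
width: 0.0088
```

```bash
python3 - <<'E'
from h import *
s,R=tool(); print(dframe(s['position'])); im=shot('wrist','w11'); gfit('w11',65,110)
E
```

```text
t 12.55 p [63.1   6.42 10.86] jawang -1.7362 ydir [-0.001 -0.    -1.   ] F [ 1.5 -0.6  1.3] w 0.88 q [-0.01  0.46  1.57 -0.    1.1   1.73]
(np.float64(83.60318941606305), np.float64(0.16883241677550787), np.float64(68.57811903470598))
tilt deg 4.67 roll -0.03 end a,z 95.5 44.2 tongue a,z -103.6 25.4 2818
b extents [-56.9  74.3]
```

>>> {"fn": "arm_command", "kwargs": {
  "commands": [
    [0,[0.15,-0.02,-0.45],0],
    [0,[0.15,-0.02,-0.45],0],
    [0,[0.12,-0.02,-0.45],0],
    [0,[0,0,0],0]
  ]
}}

```text
clock: 13.0
position: [0.6343, 0.0637, 0.0948]
ee_rot: [0.456, -0.458, 0.54, -0.539]
contact_force: [-2.3, -0.1, 2.2]
width: 0.0085
```

```bash
python3 - <<'E'
from h import *
s,R=tool(); print(dframe(s['position'])); im=shot('wrist','w12'); gfit('w12',70,110)
E
```

```text
t 13.0 p [63.43  6.37  9.48] jawang -1.736 ydir [-0.003  0.    -1.   ] F [-2.3 -0.1  2.2] w 0.85 q [-0.01  0.48  1.58  0.    1.08  1.73]
(np.float64(86.85554950589106), np.float64(0.23493910494982598), np.float64(54.79392928470945))
tilt deg 12.23 roll 0.34 end a,z 100.3 103.7 tongue a,z -94.6 58.9 1614
b extents [-34.4  33.6]
```

View pics/w12.png

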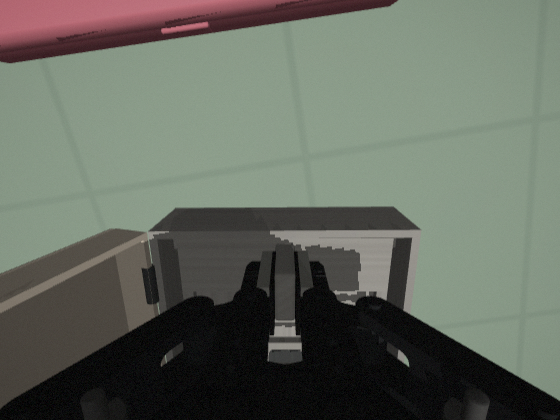

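>>> {"fn": "arm_command", "kwargs": {
  "commands": [
    [0,[-0.1,0.02,0],0],
    [0,[0,0,-0.25],0],
    [0,[0,0,-0.2],0],
    [0,[0,0,0],0]
  ]
}}

```text
clock: 13.45
position: [0.6349, 0.0637, 0.0916]
ee_rot: [-0.457, 0.457, -0.539, 0.54]
contact_force: [0.7, -0.9, 2.5]
width: 0.009
```

```bash
python3 - <<'E'
from h import *
s,R=tool(); print(dframe(s['position'])); im=shot('wrist','w13')
X=cloud(im); a,b,z=dframe(X)
for q in range(66,116,3):
    k=(abs(a-q)<1.5)&(abs(b)>30)&(abs(b)<52)&(z<60)
    if k.sum()>20: print(q,np.percentile(z[k],[10,50,90]).round(1),k.sum())
E
```

```text
t 13.45 p [63.49  6.37  9.16] jawang -1.7359 ydir [ 0.002 -0.    -1.   ] F [ 0.7 -0.9  2.5] w 0.9 q [-0.01  0.48  1.59 -0.    1.07  1.73]
(np.float64(87.50905545026289), np.float64(0.33363914415563634), np.float64(51.56922025000425))
66 [22.9 25.  26.6] 29
69 [25.5 26.1 26.8] 314
72 [25.5 26.2 27. ] 379
75 [25.5 26.2 27.1] 393
78 [25.5 26.2 26.9] 396
81 [25.6 26.3 27. ] 395
84 [25.6 26.3 27. ] 420
87 [25.4 26.2 27. ] 404
90 [25.6 26.3 27. ] 407
93 [25.5 26.3 27. ] 433
96 [25.6 26.3 27. ] 426
99 [25.7 26.5 27.2] 173
105 [39.8 40.6 41.2] 353
108 [ 4.2 26.1 40.4] 2490
111 [-0.1  0.6  1.4] 365
114 [-0.3  0.5  1.3] 367
```

>>> {"fn": "arm_command", "kwargs": {
  "commands": [
    [1.5,[0,0,0],0],
    [2.5,[0,0,0],0],
    [3.5,[0,0,0],0],
    [3.5,[0,0,0],0],
    [3.5,[0,0,2],0],
    [3.5,[0,0,4],0],
    [3.5,[0,0,5],0],
    [3.5,[0,0,5],0],
    [3.5,[0,0,0],0]
  ]
}}

```text
clock: 14.4
position: [0.6382, 0.0639, 0.26]
ee_rot: [-0.461, 0.453, -0.536, 0.543]
contact_force: [0.4, -0.2, 0.7]
width: 0.0348
```

```bash
python3 - <<'E'
from h import *
s,R=tool(); print(dframe(s['position'])); im=shot('wrist','w14'); im2=shot('top','t14')
X=cloud(im); a,b,z=dframe(X)
for q in range(-30,116,6):
    k=(abs(a-q)<1.5)&(abs(b)<52)&(z<37)&(z>10)
    if k.sum()>20: print(q,np.percentile(z[k],[10,50,90]).round(1),k.sum(),end='|')
X=cloud(im2)
E
```

```text
t 14.4 p [63.82  6.39 26.  ] jawang -1.7359 ydir [ 0.016 -0.    -1.   ] F [ 0.4 -0.2  0.7] w 3.48 q [-0.01  0.36  1.35 -0.    1.42  1.73]
(np.float64(90.68313701807129), np.float64(1.0344415611983064), np.float64(220.0336409179019))
-30 [24.6 25.6 26.1] 63|-24 [20.5 23.3 25.9] 168|-6 [20.3 24.  26. ] 269|12 [23.6 25.5 26.2] 202|30 [24.7 25.5 26.3] 249|48 [24.7 25.6 26.4] 186|54 [22.6 23.5 26.2] 132|72 [24.6 25.5 26.4] 244|78 [24.6 25.5 26.5] 222|84 [24.8 25.5 26.3] 260|90 [24.6 25.7 26.6] 206|96 [24.7 25.6 26.5] 267|102 [20.9 21.4 23.7] 38|108 [11.8 24.1 35.6] 441|
```

View pics/w14.png

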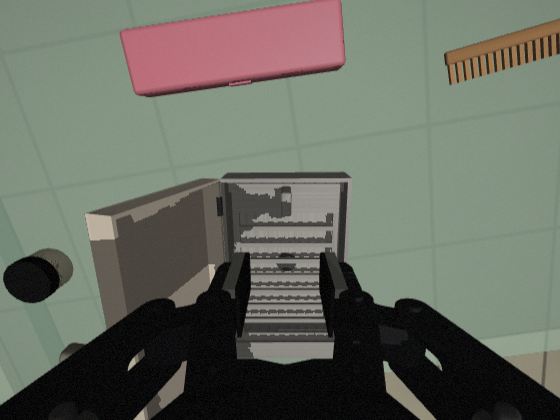

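View pics/t14.png

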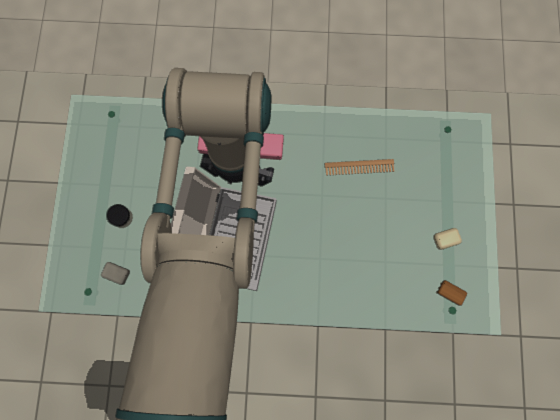

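>>> {"fn": "arm_command", "kwargs": {
  "commands": [
    [8.4,[-0.6,-4.3,0],0.049],
    [8.4,[-0.6,-4.3,0],0.049],
    [8.4,[-0.6,-4.3,0],0.049],
    [8.4,[-0.6,-4.3,0],0.049],
    [8.4,[-0.6,-4.3,0],0.049],
    [8.4,[-0.6,-4.3,0],0.049],
    [8.4,[-0.6,-4.3,0],0.049],
    [8.4,[-0.6,-4.3,0],0.049],
    [8.4,[-0.6,-4.3,0],0.049],
    [8.4,[-0.6,-4.3,0],0.049],
    [8.4,[-0.4,-4,0],0.049],
    [8.4,[0,0,0],0]
  ]
}}

```text
clock: 15.7
position: [0.5681, -0.4114, 0.2476]
ee_rot: [-0.582, 0.584, -0.401, 0.399]
contact_force: [0.0, 0.7, 0.7]
width: 0.084
```

```bash
python3 - <<'E'
from h import *
s,R=tool(); im=shot('wrist','w15'); im2=shot('top','t15')
for i in (im,im2): print(rect(i,.05,.09,(.5,.65,-.5,-.33)),rect(i,.052,.09,(.35,.52,-.5,-.33)))
E
```

```text
t 15.7 p [ 56.81 -41.14  24.76] jawang -1.2018 ydir [-0.004 -0.    -1.   ] F [0.  0.7 0.7] w 8.4 q [-0.72  0.47  1.2  -0.    1.47  0.48]
{'c': (574.7, -409.1), 'size': (59.3, 40.1), 'ang': -70.3, 'z': 0.0637, 'n': 2096} {'c': (450.3, -413.1), 'size': (59.6, 35.5), 'ang': 62.5, 'z': 0.0701, 'n': 1608}
{'c': (574.0, -404.3), 'size': (56.6, 40.1), 'ang': -69.9, 'z': 0.0622, 'n': 383} {'c': (457.9, -393.6), 'size': (36.4, 23.1), 'ang': -32.9, 'z': 0.0688, 'n': 169}
```

View pics/w15.png

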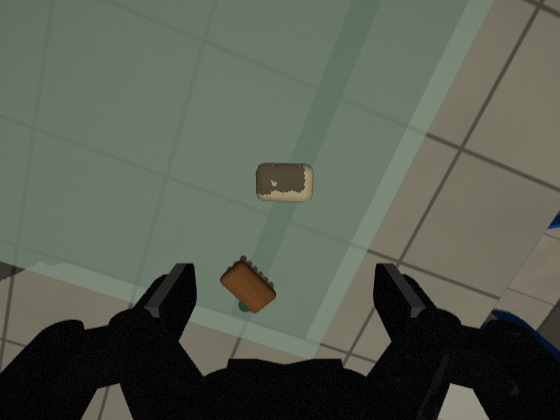

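>>> {"fn": "arm_command", "kwargs": {
  "commands": [
    [8.4,[0.6,0.25,-4],-0.025],
    [8.4,[0,0,-4],0],
    [8.4,[0,0,-4],0],
    [8.4,[0,0,-3],0],
    [8.4,[0,0,-2],0],
    [8.4,[0,0,-1],0],
    [8.4,[0,0,0],0]
  ]
}}

```text
clock: 16.5
position: [0.5755, -0.4014, 0.0695]
ee_rot: [0.58, -0.579, 0.407, -0.404]
contact_force: [-0.2, -0.5, 0.4]
width: 0.0838
```

```bash
python3 - <<'E'
from h import *
s,R=tool(); im=shot('wrist','w16')
print(rect(im,.05,.068,(.54,.61,-.45,-.37)))
E
```

```text
t 16.5 p [ 57.55 -40.14   6.95] jawang -1.2208 ydir [-0.003  0.003 -1.   ] F [-0.2 -0.5  0.4] w 8.38 q [-0.71  0.59  1.45  0.    1.11  0.51]
{'c': (575.5, -408.5), 'size': (60.1, 38.6), 'ang': -69.7, 'z': 0.0637, 'n': 8902}
```

View pics/w16.png

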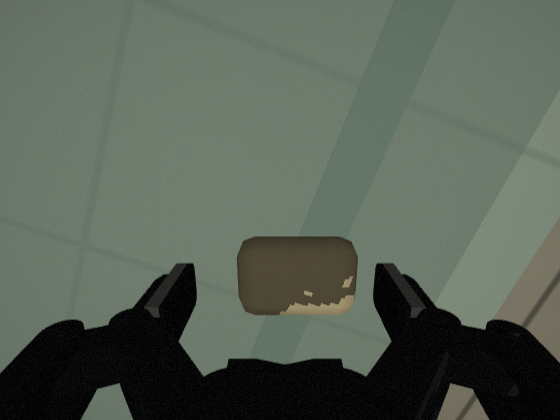

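>>> {"fn": "arm_command", "kwargs": {
  "commands": [
    [8.4,[0,-0.65,-0.5],0],
    [8.4,[0,0,-0.4],0],
    [6.5,[0,0,0],0],
    [5,[0,0,0],0],
    [5,[0,0,0],0],
    [5,[0,0,0],0],
    [5,[0,0,0],0]
  ],
  "grip_force": 40
}}

```text
clock: 17.25
position: [0.5764, -0.4105, 0.0631]
ee_rot: [-0.579, 0.579, -0.405, 0.406]
contact_force: [-1.2, 0.9, 2.4]
width: 0.0592
```

>>> {"fn": "arm_command", "kwargs": {
  "commands": [
    [5,[0,0,2],0],
    [5,[0,0,4],0],
    [5,[0,0,4],0],
    [5,[0,0,0],0]
  ]
}}

```text
clock: 17.65
position: [0.579, -0.4125, 0.1691]
ee_rot: [-0.579, 0.58, -0.401, 0.41]
contact_force: [-0.6, -0.7, 0.1]
width: 0.0587
```

```bash
python3 - <<'E'
from h import *
s,R=tool(); im=shot('wrist','w17')
p=s['position']
print(rect(im,p[2]-.03,p[2]+.01,(.52,.63,-.46,-.36)))
E
```

```text
t 17.65 p [ 57.9  -41.25  16.91] jawang -1.2219 ydir [ 0.009 -0.008 -1.   ] F [-0.6 -0.7  0.1] w 5.87 q [-0.72  0.52  1.31  0.    1.3   0.51]
{'c': (579.0, -413.0), 'size': (86.7, 38.8), 'ang': -70.1, 'z': 0.1698, 'n': 11269}
```

View pics/w17.png

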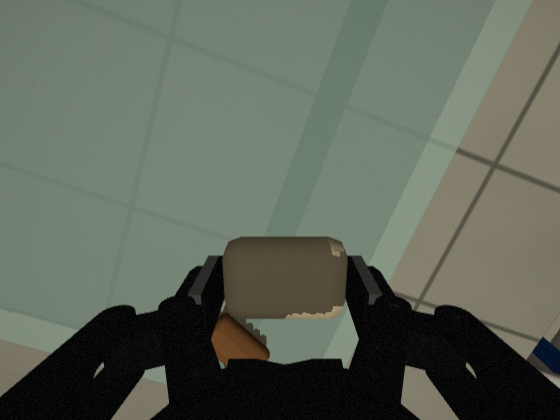

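>>> {"fn": "arm_command", "kwargs": {
  "commands": [
    [5,[-0.7,4.15,0],-0.043],
    [5,[-0.7,4.15,0],-0.043],
    [5,[-0.7,4.15,0],-0.043],
    [5,[-0.7,4.15,0],-0.043],
    [5,[-0.7,4.15,0],-0.043],
    [5,[-0.7,4.15,0],-0.043],
    [5,[-0.7,4.15,0],-0.043],
    [5,[-0.7,4.15,0],-0.043],
    [5,[-0.7,4.15,0],-0.043],
    [5,[-0.7,4.15,0],-0.043],
    [5,[-0.7,4.15,0],-0.043],
    [5,[-0.7,4.15,0],-0.038]
  ]
}}

```text
clock: 18.9
position: [0.4903, 0.0893, 0.1608]
ee_rot: [0.456, -0.458, 0.54, -0.539]
contact_force: [0.1, 0.9, -1.1]
width: 0.0588
```

>>> {"fn": "arm_command", "kwargs": {
  "commands": [
    [5,[0,0,0],0],
    [5,[0,0,0],0]
  ]
}}

```text
clock: 19.1
position: [0.4909, 0.0885, 0.1611]
ee_rot: [0.458, -0.46, 0.539, -0.538]
contact_force: [-0.3, -1.2, -0.8]
width: 0.0587
```

```bash
python3 - <<'E'
from h import *
s,R=tool(); im=shot('wrist','w18'); print(dframe(s['position']))
E
```

```text
t 19.1 p [49.09  8.85 16.11] jawang -1.73 ydir [-0.003 -0.001 -1.   ] F [-0.3 -1.2 -0.8] w 5.87 q [ 0.04  0.23  1.8  -0.    1.11  1.77]
(np.float64(-58.628589179740736), np.float64(1.5710058200398598), np.float64(121.08061599377154))
```

View pics/w18.png

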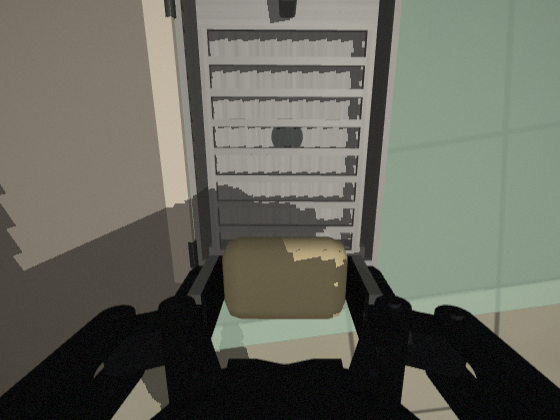

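>>> {"fn": "arm_command", "kwargs": {
  "commands": [
    [5,[0.45,-0.23,-2.5],0],
    [5,[0,0,-2.5],0],
    [5,[0,0,-1.2],0],
    [5,[0,0,-0.6],0],
    [5,[0,0,0],0]
  ]
}}

```text
clock: 19.65
position: [0.4965, 0.0848, 0.0938]
ee_rot: [0.457, -0.458, 0.539, -0.539]
contact_force: [0.0, 0.6, -1.4]
width: 0.0591
```

>>> {"fn": "arm_command", "kwargs": {
  "commands": [
    [5,[0,0,-0.25],0],
    [5,[0,0,-0.15],0],
    [5,[0,0,0],0]
  ]
}}

```text
clock: 19.95
position: [0.4971, 0.0855, 0.0909]
ee_rot: [-0.458, 0.458, -0.539, 0.539]
contact_force: [-0.2, -0.8, -1.2]
width: 0.0589
```

>>> {"fn": "arm_command", "kwargs": {
  "commands": [
    [5,[0,0,-0.2],0],
    [5,[0,0,0],0]
  ]
}}

```text
clock: 20.15
position: [0.4967, 0.0856, 0.0885]
ee_rot: [-0.458, 0.458, -0.539, 0.539]
contact_force: [-0.1, -0.4, -1.1]
width: 0.0588
```

```bash
python3 - <<'E'
from h import *
s,R=tool()
E
```

```text
t 20.15 p [49.67  8.56  8.85] jawang -1.7328 ydir [ 0. -0. -1.] F [-0.1 -0.4 -1.1] w 5.88 q [ 0.03  0.32  1.89 -0.    0.93  1.77]
```

>>> {"fn": "arm_command", "kwargs": {
  "commands": [
    [5,[0,0,-0.1],0],
    [6.4,[0,0,0],0],
    [7.2,[0,0,0],0],
    [7.4,[0,0,0],0],
    [7.4,[0,0,2],0],
    [7.4,[0,0,4],0],
    [7.4,[0,0,5],0],
    [7.4,[0,0,5],0]
  ]
}}

```text
clock: 20.95
position: [0.4961, 0.0855, 0.2488]
ee_rot: [0.457, -0.458, 0.539, -0.539]
contact_force: [1.9, -0.1, 0.2]
width: 0.0744
```

```bash
cat >> h.py <<'E'
def ditems(im,mk=36):
    X=cloud(im); a,b,z=dframe(X)
    m=((z>42)&(z<65)&(a>-84)&(a<72)&(abs(b)<58)).astype(np.uint8); m=cv2.morphologyEx(m,cv2.MORPH_OPEN,np.ones((3,3)))
    n,l,s,c=cv2.connectedComponentsWithStats(m)
    for k in range(1,n):
        if s[k,4]<60: continue
        P=np.stack([a[l==k],b[l==k]],1).astype(np.float32); print([np.round(q,1) for q in cv2.minAreaRect(P)],'z',np.percentile(z[l==k],[10,50,90]).round(1),'col',im['pixels'][l==k].mean(0).round(0))
E
python3 - <<'E'
from h import *
s,R=tool(); im=shot('wrist','w19'); ditems(im)
for n in ['top','scene']:
  im=shot(n,n[0]+'19'); print(n); ditems(im)
E
```

```text
t 20.95 p [49.61  8.55 24.88] jawang -1.733 ydir [-0.001 -0.    -1.   ] F [ 1.9 -0.1  0.2] w 7.44 q [ 0.03  0.17  1.65 -0.    1.33  1.77]
[array([-52.6,  -0.8]), array([37.7, 58.4]), np.float64(0.4)] z [46.  48.8 50.1] col [138. 129.  98.]
top
[array([-58.2, -18.4]), array([28.8, 20.2]), np.float64(10.5)] z [44.  47.8 50.4] col [147. 137. 110.]
scene
[array([-53.7,  -4.1]), array([40. , 44.1]), np.float64(1.3)] z [46.  50.4 52.2] col [137. 125.  98.]
```

View pics/w19.png

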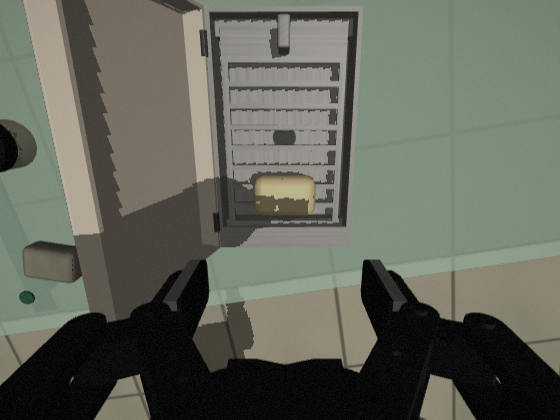

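View pics/t19.png

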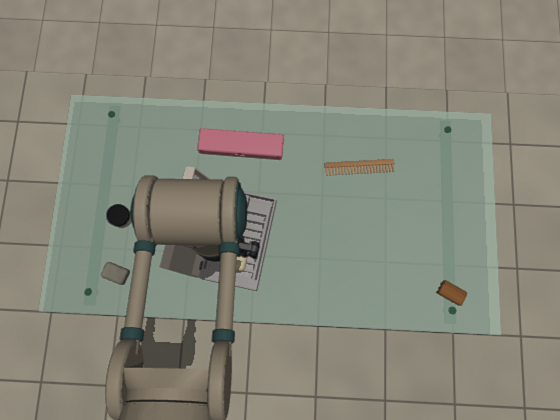

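>>> {"fn": "arm_command", "kwargs": {
  "commands": [
    [8.4,[0,0,3],0],
    [8.4,[-0.6,3.9,0],-0.024],
    [8.4,[-0.6,3.9,0],-0.024],
    [8.4,[-0.6,3.9,0],-0.024],
    [8.4,[-0.6,3.9,0],-0.024],
    [8.4,[-0.6,3.9,0],-0.024],
    [8.4,[-0.6,3.9,0],-0.024],
    [8.4,[-0.6,3.9,0],-0.02],
    [8.4,[0,0,-3],0],
    [8.4,[0,0,0],0]
  ]
}}

```text
clock: 22.1
position: [0.4515, 0.3578, 0.2419]
ee_rot: [0.409, -0.417, 0.574, -0.574]
contact_force: [-0.0, -1.1, -0.7]
width: 0.0839
```

```bash
python3 - <<'E'
from h import *
s,R=tool(); im=shot('wrist','w20'); im2=shot('top','t20')
for i in (im,im2): print(rect(i,.052,.09,(.38,.53,.28,.43)))
E
```

```text
t 22.1 p [45.15 35.78 24.19] jawang -1.8948 ydir [-0.01  -0.006 -1.   ] F [-0.  -1.1 -0.7] w 8.39 q [ 0.55  0.29  1.5  -0.    1.36  2.44]
{'c': (455.6, 356.7), 'size': (55.6, 37.9), 'ang': 71.0, 'z': 0.067, 'n': 2069}
{'c': (454.1, 357.7), 'size': (55.7, 37.9), 'ang': 70.9, 'z': 0.0656, 'n': 349}
```

View pics/w20.png

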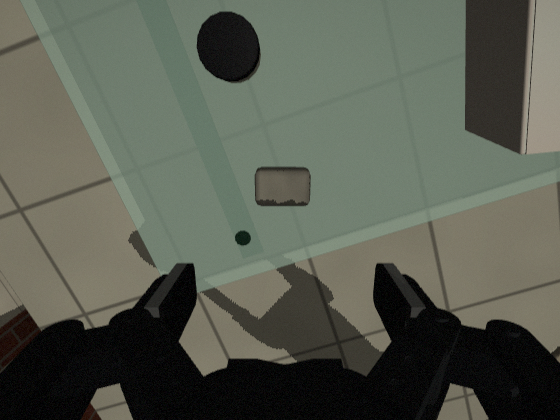

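>>> {"fn": "arm_command", "kwargs": {
  "commands": [
    [8.4,[0.4,-0.1,-4],0],
    [8.4,[0,0,-4],0],
    [8.4,[0,0,-4],0],
    [8.4,[0,0,-3],0],
    [8.4,[0,0,-2],0],
    [8.4,[0,0,0],0]
  ]
}}

```text
clock: 22.8
position: [0.4577, 0.3556, 0.0754]
ee_rot: [0.41, -0.414, 0.575, -0.575]
contact_force: [0.2, 0.3, 0.2]
width: 0.0838
```

```bash
python3 - <<'E'
from h import *
s,R=tool(); im=shot('wrist','w21')
print(rect(im,.052,.07,(.40,.50,.31,.40)))
E
```

```text
t 22.8 p [45.77 35.56  7.54] jawang -1.8987 ydir [-0.005 -0.003 -1.   ] F [0.2 0.3 0.2] w 8.38 q [ 0.54  0.43  1.74 -0.    0.98  2.44]
{'c': (456.4, 356.6), 'size': (55.9, 36.9), 'ang': 71.3, 'z': 0.0671, 'n': 8181}
```

View pics/w21.png

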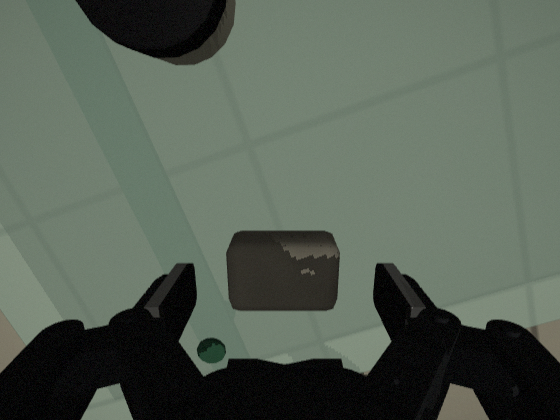

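Pumice is centred between the fingers (image 283,270).

>>> {"fn": "arm_command", "kwargs": {
  "commands": [
    [8.4,[-0.1,0.1,-0.6],0],
    [8.4,[0,0,-0.5],0],
    [6.5,[0,0,0],0],
    [5,[0,0,0],0],
    [4.8,[0,0,0],0],
    [4.8,[0,0,0],0],
    [4.8,[0,0,0],0]
  ],
  "grip_force": 40
}}

```text
clock: 23.55
position: [0.4582, 0.3588, 0.0672]
ee_rot: [-0.413, 0.412, -0.574, 0.575]
contact_force: [-0.2, 1.4, 4.4]
width: 0.055
```

>>> {"fn": "arm_command", "kwargs": {
  "commands": [
    [4.8,[0,0,2],0],
    [4.8,[0,0,5],0],
    [4.8,[0,0,5],0],
    [4.8,[0,0,5],0],
    [4.8,[0,0,5],0],
    [4.8,[0,0,1.5],0],
    [4.8,[0,0,0],0]
  ]
}}

```text
clock: 24.25
position: [0.4587, 0.3592, 0.3045]
ee_rot: [-0.414, 0.41, -0.574, 0.575]
contact_force: [-0.0, 0.4, -0.8]
width: 0.0549
```

```bash
python3 - <<'E'
from h import *
s,R=tool(); im=shot('wrist','w22'); T=Cd+ -.005*xd; print('delta to -5:',(T-s['position'][:2])*100, dframe(s['position']))
E
```

```text
t 24.25 p [45.87 35.92 30.45] jawang -1.8969 ydir [ 0.005  0.003 -1.   ] F [-0.   0.4 -0.8] w 5.49 q [0.54 0.26 1.39 0.   1.49 2.44]
delta to -5: [  8.48218363 -28.09297135] (np.float64(-134.10622919920561), np.float64(263.5295608505584), np.float64(264.5298146996377))
```

View pics/w22.png

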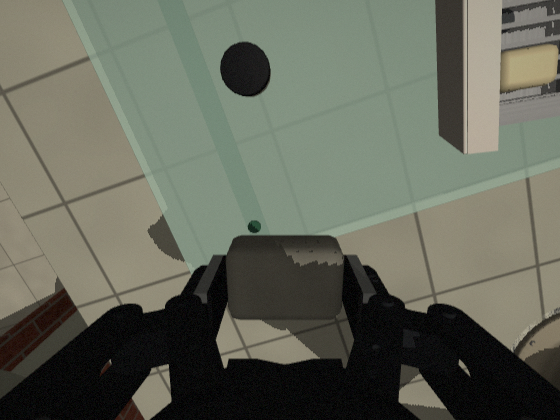

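>>> {"fn": "arm_command", "kwargs": {
  "commands": [
    [4.8,[1.06,-3.51,0],0.0205],
    [4.8,[1.06,-3.51,0],0.0205],
    [4.8,[1.06,-3.51,0],0.0205],
    [4.8,[1.06,-3.51,0],0.0205],
    [4.8,[1.06,-3.51,0],0.0205],
    [4.8,[1.06,-3.51,0],0.0205],
    [4.8,[1.06,-3.51,0],0.0205],
    [4.8,[1.06,-3.51,0],0.0205],
    [4.8,[0,0,-5],0],
    [4.8,[0,0,-5],0],
    [4.8,[0,0,-4],0],
    [4.8,[0,0,0],0]
  ]
}}

```text
clock: 25.5
position: [0.5359, 0.0773, 0.1535]
ee_rot: [0.453, -0.463, 0.543, -0.535]
contact_force: [-0.7, 0.3, -0.5]
width: 0.0551
```

```bash
python3 - <<'E'
from h import *
s,R=tool(); im=shot('wrist','w23'); T=Cd+ -.005*xd; print('delta to -5:',(T-s['position'][:2])*100, dframe(s['position']))
E
```

```text
t 25.5 p [53.59  7.73 15.35] jawang -1.7335 ydir [-0.018 -0.    -1.   ] F [-0.7  0.3 -0.5] w 5.51 q [ 0.01  0.31  1.71 -0.    1.14  1.75]
delta to -5: [0.76526007 0.09698633] (np.float64(-12.395279163974037), np.float64(-2.193804691487771), np.float64(113.45542999979477))
```

View pics/w23.png

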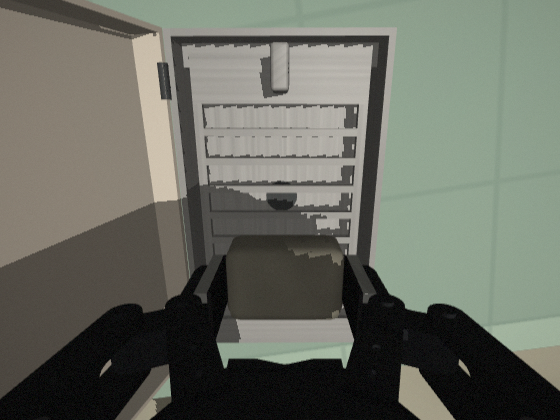

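>>> {"fn": "arm_command", "kwargs": {
  "commands": [
    [4.8,[0,0,0],0],
    [4.8,[0,0,0],0]
  ]
}}

```text
clock: 25.75
position: [0.5441, 0.0779, 0.1635]
ee_rot: [-0.459, 0.457, -0.538, 0.54]
contact_force: [0.8, 0.9, -0.2]
width: 0.055
```

>>> {"fn": "arm_command", "kwargs": {
  "commands": [
    [4.8,[0,0,-2.5],0],
    [4.8,[0,0,-2.5],0],
    [4.8,[0,0,-1.2],0],
    [4.8,[0,0,-0.3],0],
    [4.8,[0,0,0],0]
  ]
}}

```text
clock: 26.25
position: [0.5432, 0.0778, 0.0973]
ee_rot: [-0.458, 0.458, -0.538, 0.539]
contact_force: [-0.2, -0.4, 0.1]
width: 0.0552
```

>>> {"fn": "arm_command", "kwargs": {
  "commands": [
    [4.8,[0,0,-0.2],0],
    [4.8,[0,0,-0.15],0],
    [4.8,[0,0,0],0]
  ]
}}

```text
clock: 26.55
position: [0.5428, 0.0777, 0.0934]
ee_rot: [-0.458, 0.458, -0.539, 0.539]
contact_force: [0.1, -0.0, -0.0]
width: 0.0548
```

>>> {"fn": "arm_command", "kwargs": {
  "commands": [
    [4.8,[0,0,-0.1],0],
    [4.8,[0,0,0],0],
    [6,[0,0,0],0],
    [6.8,[0,0,0],0],
    [7.2,[0,0,0],0],
    [7.2,[0,0,2],0],
    [7.2,[0,0,4],0],
    [7.2,[0,0,5],0],
    [7.2,[0,0,5],0]
  ]
}}

```text
clock: 27.45
position: [0.5419, 0.0777, 0.2532]
ee_rot: [0.457, -0.458, 0.539, -0.539]
contact_force: [1.3, 0.5, 0.2]
width: 0.0718
```

```bash
python3 - <<'E'
from h import *
s,R=tool(); im=shot('wrist','w24'); ditems(im)
for n in ['top','scene']:
  im=shot(n,n[0]+'24'); print(n); ditems(im)
im=load('t24'); print(rect(im,.052,.09,(.35,.52,-.5,-.33)))
E
```

```text
t 27.45 p [54.19  7.77 25.32] jawang -1.733 ydir [-0.001 -0.    -1.   ] F [1.3 0.5 0.2] w 7.18 q [ 0.02  0.23  1.55 -0.    1.36  1.75]
[array([-7.7, -1.3]), array([38.7, 55.9]), np.float64(0.0)] z [48.8 52.1 53.2] col [82. 79. 68.]
[array([-52.,  -1.]), array([58.3, 36.1]), np.float64(89.9)] z [45.9 48.8 50.1] col [168. 155. 119.]
top
[array([ -8.2, -20.4]), array([37.6, 14.9]), np.float64(3.9)] z [46.5 50.7 53.9] col [93. 88. 80.]
[array([-55.5,  23.7]), array([34.2, 12.6]), np.float64(5.4)] z [44.2 47.3 49.6] col [158. 145. 115.]
scene
[array([-31.5,  -0.8]), array([85.3, 53.4]), np.float64(1.0)] z [46.6 51.4 54.7] col [122. 113.  94.]
{'c': (449.4, -410.8), 'size': (60.5, 36.4), 'ang': 62.9, 'z': 0.0689, 'n': 435}
```

View pics/w24.png

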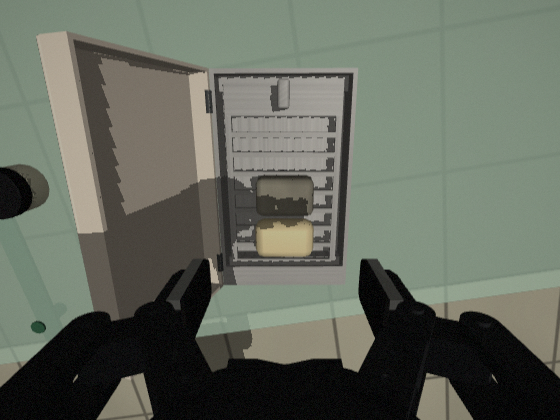

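View pics/t24.png

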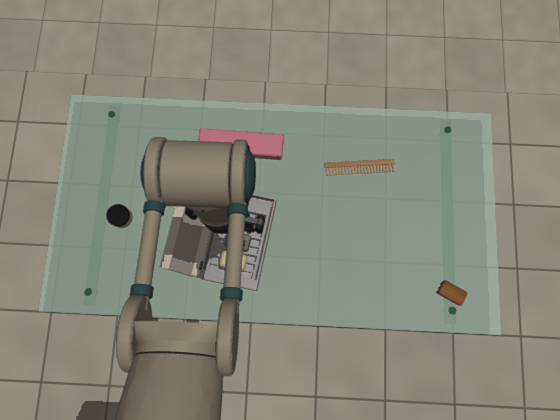

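>>> {"fn": "arm_command", "kwargs": {
  "commands": [
    [8.4,[-0.77,-4.07,0],-0.026],
    [8.4,[-0.77,-4.07,0],-0.026],
    [8.4,[-0.77,-4.07,0],-0.026],
    [8.4,[-0.77,-4.07,0],-0.026],
    [8.4,[-0.77,-4.07,0],-0.026],
    [8.4,[-0.77,-4.07,0],-0.026],
    [8.4,[-0.77,-4.07,0],-0.026],
    [8.4,[-0.77,-4.07,0],-0.026],
    [8.4,[-0.77,-4.07,0],-0.026],
    [8.4,[-0.77,-4.07,0],-0.026],
    [8.4,[-0.77,-4.07,0],-0.026],
    [8.4,[-0.77,-4.07,0],-0.026]
  ]
}}

```text
clock: 28.8
position: [0.449, -0.4117, 0.25]
ee_rot: [0.368, -0.368, 0.605, -0.603]
contact_force: [0.7, 0.1, -0.2]
width: 0.0839
```

>>> {"fn": "arm_command", "kwargs": {
  "commands": [
    [8.4,[0,0,-3],0],
    [8.4,[0,0,0],0],
    [8.4,[0,0,0],0]
  ]
}}

```text
clock: 29.1
position: [0.4494, -0.4095, 0.2203]
ee_rot: [0.368, -0.369, 0.605, -0.602]
contact_force: [0.3, 0.0, 0.1]
width: 0.0844
```

```bash
python3 - <<'E'
from h import *
s,R=tool(); im=shot('wrist','w25'); im2=shot('top','t25')
for i in (im,im2): print(rect(i,.058,.09,(.35,.55,-.5,-.33)))
E
```

```text
t 29.1 p [ 44.94 -40.95  22.03] jawang -2.045 ydir [-0.003  0.004 -1.   ] F [0.3 0.  0.1] w 8.44 q [-0.85  0.34  1.48  0.    1.33  1.19]
{'c': (450.0, -413.9), 'size': (60.1, 34.8), 'ang': 63.2, 'z': 0.0702, 'n': 2397}
{'c': (449.8, -410.9), 'size': (60.0, 37.4), 'ang': 63.3, 'z': 0.069, 'n': 441}
```

View pics/w25.png

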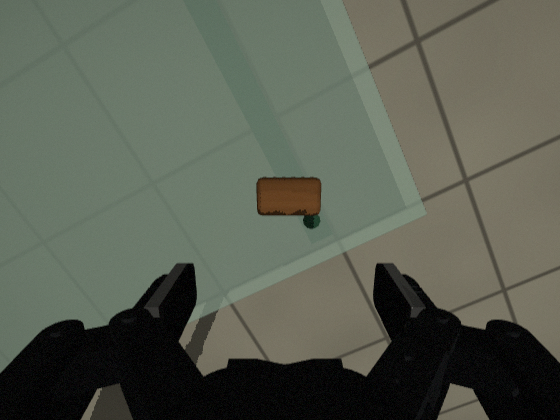

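>>> {"fn": "arm_command", "kwargs": {
  "commands": [
    [8.4,[0,-0.35,-4],0],
    [8.4,[0,0,-4],0],
    [8.4,[0,0,-4],0],
    [8.4,[0,0,-2.5],0],
    [8.4,[0,0,0],0]
  ]
}}

```text
clock: 29.7
position: [0.4491, -0.4116, 0.0744]
ee_rot: [0.369, -0.369, 0.605, -0.601]
contact_force: [-0.3, -0.0, -0.2]
width: 0.0838
```

```bash
python3 - <<'E'
from h import *
s,R=tool(); im=shot('wrist','w26'); print(rect(im,.06,.074,(.40,.50,-.46,-.36)))
E
```

```text
t 29.7 p [ 44.91 -41.16   7.44] jawang -2.0435 ydir [-0.004  0.005 -1.   ] F [-0.3 -0.  -0.2] w 8.38 q [-0.86  0.47  1.67 -0.    1.01  1.19]
{'c': (449.9, -413.8), 'size': (60.3, 35.5), 'ang': 63.0, 'z': 0.0702, 'n': 8700}
```

View pics/w26.png

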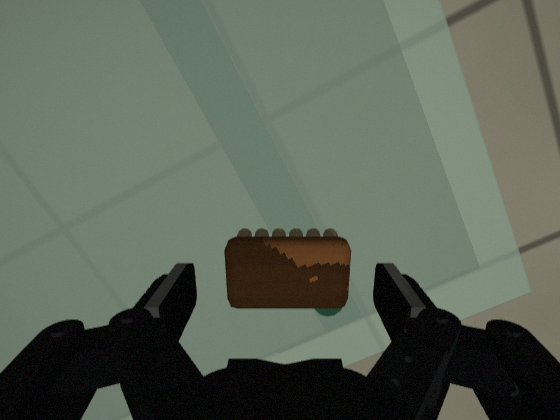

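>>> {"fn": "arm_command", "kwargs": {
  "commands": [
    [8.4,[0,-0.15,-0.5],0],
    [8.4,[0,0,-0.3],0],
    [6.5,[0,0,0],0],
    [5,[0,0,0],0],
    [5,[0,0,0],0],
    [5,[0,0,0],0],
    [5,[0,0,0],0]
  ]
}}

```text
clock: 30.45
position: [0.4506, -0.4163, 0.0702]
ee_rot: [-0.369, 0.368, -0.603, 0.604]
contact_force: [0.4, 0.4, 5.3]
width: 0.059
```

>>> {"fn": "arm_command", "kwargs": {
  "commands": [
    [5,[0,0,2],0],
    [5,[0,0,4],0],
    [5,[0,0,4],0],
    [5,[0,0,0],0],
    [5,[0,0,0],0]
  ]
}}

```text
clock: 30.95
position: [0.4502, -0.4159, 0.1698]
ee_rot: [-0.369, 0.368, -0.603, 0.604]
contact_force: [-1.1, 0.8, -0.9]
width: 0.059
```

```bash
python3 - <<'E'
from h import *
s,R=tool(); im=shot('wrist','w27'); T=Cd+ .040*xd; print('delta to 40:',(T-s['position'][:2])*100)
E
```

```text
t 30.95 p [ 45.02 -41.59  16.98] jawang -2.0451 ydir [ 0.001 -0.002 -1.   ] F [-1.1  0.8 -0.9] w 5.9 q [-0.86  0.38  1.55 -0.    1.21  1.19]
delta to 40: [13.77403477 48.69799673]
```

View pics/w27.png

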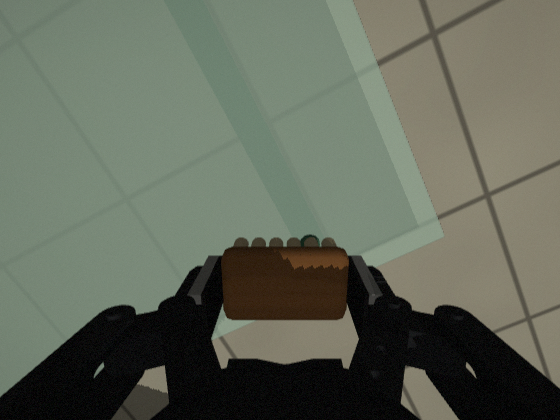

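>>> {"fn": "arm_command", "kwargs": {
  "commands": [
    [5,[1.06,3.75,0.5],0.024],
    [5,[1.06,3.75,0],0.024],
    [5,[1.06,3.75,0],0.024],
    [5,[1.06,3.75,0],0.024],
    [5,[1.06,3.75,0],0.024],
    [5,[1.06,3.75,0],0.024],
    [5,[1.06,3.75,0],0.024],
    [5,[1.06,3.75,0],0.024],
    [5,[1.06,3.75,0],0.024],
    [5,[1.06,3.75,0],0.024],
    [5,[1.06,3.75,0],0.024],
    [5,[1.06,3.75,0],0.024]
  ]
}}

```text
clock: 32.2
position: [0.5761, 0.0359, 0.1716]
ee_rot: [0.45, -0.453, 0.545, -0.543]
contact_force: [1.1, 0.2, 0.7]
width: 0.0591
```

>>> {"fn": "arm_command", "kwargs": {
  "commands": [
    [5,[1.06,3.7,0],0.024],
    [5,[0,0,0],0],
    [5,[0,0,0],0],
    [5,[0,0,0],0]
  ]
}}

```text
clock: 32.6
position: [0.5869, 0.0706, 0.1726]
ee_rot: [0.457, -0.459, 0.539, -0.538]
contact_force: [0.5, -0.3, -0.2]
width: 0.0592
```

```bash
python3 - <<'E'
from h import *
s,R=tool(); im=shot('wrist','w28'); T=Cd+ .040*xd; print('delta to 40:',(T-s['position'][:2])*100)
E
```

```text
t 32.6 p [58.69  7.06 17.26] jawang -1.7334 ydir [-0.003 -0.001 -1.   ] F [ 0.5 -0.3 -0.2] w 5.92 q [ 0.    0.35  1.59 -0.    1.21  1.74]
delta to 40: [0.10964676 0.04644542]
```

View pics/w28.png

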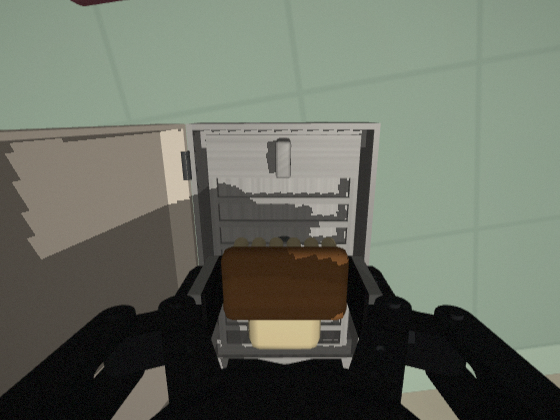

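>>> {"fn": "arm_command", "kwargs": {
  "commands": [
    [5,[0,0,-2.5],0],
    [5,[0,0,-2.5],0],
    [5,[0,0,-1.5],0],
    [5,[0,0,-0.7],0],
    [5,[0,0,0],0]
  ]
}}

```text
clock: 33.15
position: [0.5871, 0.0703, 0.101]
ee_rot: [0.457, -0.458, 0.54, -0.539]
contact_force: [-0.2, 0.6, -0.7]
width: 0.0586
```

>>> {"fn": "arm_command", "kwargs": {
  "commands": [
    [5,[0,0,-0.25],0],
    [5,[0,0,0],0],
    [5,[0,0,0],0]
  ]
}}

```text
clock: 33.45
position: [0.5884, 0.0712, 0.1003]
ee_rot: [-0.458, 0.457, -0.538, 0.539]
contact_force: [-0.4, -0.8, -1.2]
width: 0.0586
```

>>> {"fn": "arm_command", "kwargs": {
  "commands": [
    [5,[0,0,-0.2],0],
    [5,[0,0,0],0]
  ]
}}

```text
clock: 33.65
position: [0.5878, 0.0714, 0.0975]
ee_rot: [-0.458, 0.458, -0.539, 0.539]
contact_force: [0.1, -0.1, 0.2]
width: 0.059
```

>>> {"fn": "arm_command", "kwargs": {
  "commands": [
    [5,[0,0,-0.15],0],
    [5,[0,0,0],0]
  ]
}}

```text
clock: 33.85
position: [0.5878, 0.0714, 0.0957]
ee_rot: [0.458, -0.458, 0.539, -0.539]
contact_force: [-0.2, -0.1, 0.2]
width: 0.0587
```

>>> {"fn": "arm_command", "kwargs": {
  "commands": [
    [5,[0,0,-0.1],0],
    [5,[0,0,0],0],
    [6.4,[0,0,0],0],
    [7.2,[0,0,0],0],
    [7.4,[0,0,0],0],
    [7.4,[0,0,2],0],
    [7.4,[0,0,4],0],
    [7.4,[0,0,5],0],
    [7.4,[0,0,5],0],
    [7.4,[0,0,0],0]
  ]
}}

```text
clock: 34.85
position: [0.592, 0.0714, 0.263]
ee_rot: [-0.462, 0.454, -0.535, 0.542]
contact_force: [1.5, -0.6, 0.3]
width: 0.0742
```

```bash
python3 - <<'E'
from h import *
s,R=tool(); im=shot('wrist','w29'); ditems(im)
for n in ['top','scene']:
  im=shot(n,n[0]+'29'); print(n); ditems(im)
E
```

```text
t 34.85 p [59.2   7.14 26.3 ] jawang -1.7329 ydir [ 0.016 -0.    -1.   ] F [ 1.5 -0.6  0.3] w 7.42 q [ 0.    0.29  1.44 -0.    1.39  1.74]
[array([37.9,  0.1]), array([35.6, 59.6]), np.float64(0.7)] z [53.  55.2 56.3] col [78. 52. 28.]
[array([-6.5, -1.3]), array([36.8, 56. ]), np.float64(0.6)] z [49.1 52.  53.2] col [99. 95. 83.]
[array([-52.2,  -0.7]), array([36.9, 57.9]), np.float64(0.8)] z [45.5 48.8 50.1] col [167. 154. 117.]
top
[array([34.9, 25.7]), array([33.2, 12.1]), np.float64(13.0)] z [51.5 54.4 56.7] col [77. 54. 36.]
[array([ 36.7, -22.7]), array([34.2, 10.3]), np.float64(6.4)] z [49.6 53.4 55.4] col [108.  74.  47.]
[array([-9.7, 21.5]), array([36.7, 16.2]), np.float64(7.4)] z [47.4 50.6 53.8] col [106. 101.  92.]
[array([-56.1,  20.9]), array([36.2, 20.9]), np.float64(11.3)] z [44.1 47.2 50.2] col [165. 152. 121.]
scene
[array([-9. , -0.4]), array([131.3,  58.9]), np.float64(4.7)] z [47.7 53.1 57.4] col [110.  93.  71.]
```

View pics/w29.png

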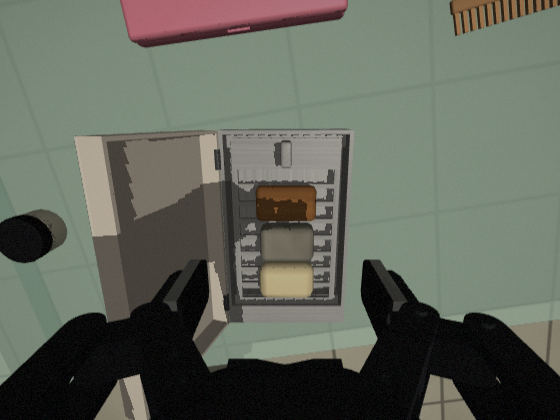

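View pics/s29.png

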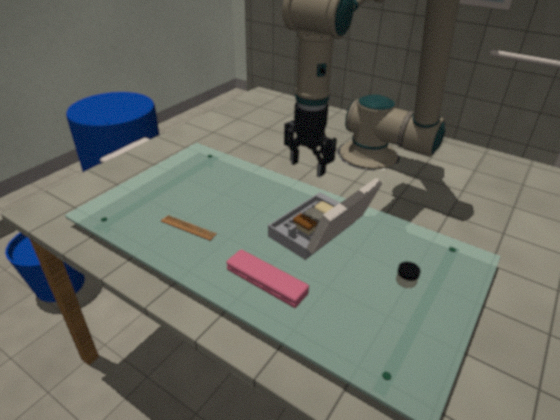

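```bash
cat >> h.py <<'E'
def cover(f,a0=-95,a1=95):
    X=cloud(load(f)); a,b,z=dframe(X); p=load(f)['pixels'].astype(int)
    m=(abs(a)<104)&(b>-90)&(b<190)&(z>62)&(z<200)&(p.sum(-1)>90)
    for z0 in range(60,185,8):
        k=m&(abs(z-z0)<4)
        if k.sum()>20: print(z0,'b 2/50/98%',np.percentile(b[k],[2,50,98]).round(1),k.sum())
E
python3 - <<'E'
from h import *
cover('w29'); print(); cover('s29')
E
```

```text
60 b 2/50/98% [91.4 92.5 93.7] 167
68 b 2/50/98% [92.2 94.2 95.8] 735
76 b 2/50/98% [94.9 96.8 98.5] 805
84 b 2/50/98% [ 97.5  99.4 101.2] 846
92 b 2/50/98% [100.3 102.  103.8] 897
100 b 2/50/98% [103.  104.6 106.2] 962
108 b 2/50/98% [105.4 107.2 109. ] 1107
116 b 2/50/98% [108.  109.7 111.5] 1215
124 b 2/50/98% [110.6 112.4 114.1] 1359
132 b 2/50/98% [113.2 115.  116.8] 1518
140 b 2/50/98% [115.7 117.2 118.5] 1175
156 b 2/50/98% [125.  126.6 127.4] 56
164 b 2/50/98% [105.4 114.7 126. ] 6018
172 b 2/50/98% [105.2 106.  107.3] 24

68 b 2/50/98% [97.1 98.2 99.8] 60
76 b 2/50/98% [ 99.7 101.  102.6] 50
84 b 2/50/98% [ 95.  103.5 104.9] 65
92 b 2/50/98% [104.5 106.1 107.4] 55
100 b 2/50/98% [107.4 108.6 110.4] 64
108 b 2/50/98% [109.6 111.2 112.4] 62
116 b 2/50/98% [111.8 113.6 115.3] 62
124 b 2/50/98% [104.3 116.2 118.1] 63
132 b 2/50/98% [117.3 118.9 120.2] 65
140 b 2/50/98% [114.  121.5 123.5] 68
148 b 2/50/98% [122.8 124.2 125.7] 66
156 b 2/50/98% [125.2 126.7 128.4] 72
164 b 2/50/98% [108.  119.5 128.6] 499
172 b 2/50/98% [108.3 110.3 114.9] 62
```

>>> {"fn": "arm_command", "kwargs": {
  "commands": [
    [0,[0,0,3],0],
    [0,[-0.25,3.5,0],0],
    [0,[-0.25,3.5,0],0],
    [0,[-0.25,3.5,0],0],
    [0,[-0.25,3.5,0],0],
    [0,[-0.25,3.5,0],0],
    [0,[0,0,-4],0],
    [0,[0,0,-4],0],
    [0,[0,0,-1.2],0],
    [0,[0,0,0],0],
    [0,[0,0,0],0]
  ]
}}

```text
clock: 36.1
position: [0.5761, 0.2462, 0.1934]
ee_rot: [-0.458, 0.458, -0.539, 0.539]
contact_force: [-0.7, -0.4, -0.2]
width: 0.0002
```

```bash
python3 - <<'E'
from h import *
s,R=tool(); print(dframe(s['position'])); shot('scene','s30'); im=shot('top','t30')
E
```

```text
t 36.1 p [57.61 24.62 19.34] jawang -1.7335 ydir [ 0.001  0.    -1.   ] F [-0.7 -0.4 -0.2] w 0.02 q [ 0.29  0.39  1.48 -0.    1.28  2.03]
(np.float64(-0.03826022924699544), np.float64(170.95835607620725), np.float64(153.44411531109319))
```

View pics/s30.png

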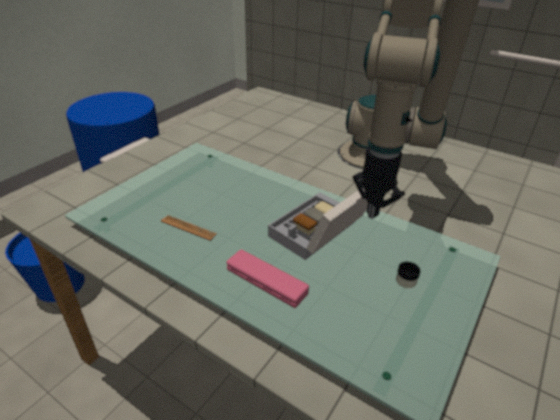

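>>> {"fn": "arm_command", "kwargs": {
  "commands": [
    [0,[-0.16,-1,0],0],
    [0,[-0.16,-1,0],0],
    [0,[-0.16,-1,0],0],
    [0,[-0.16,-1,0],0],
    [0,[-0.16,-1,0],0],
    [0,[-0.16,-1,0],0]
  ]
}}

```text
clock: 36.8
position: [0.5659, 0.1856, 0.1934]
ee_rot: [-0.458, 0.457, -0.539, 0.539]
contact_force: [1.1, 2.1, 1.4]
width: -0.0002
```

>>> {"fn": "arm_command", "kwargs": {
  "commands": [
    [0,[-0.16,-1,0],0],
    [0,[-0.16,-1,0],0],
    [0,[-0.16,-1,0],0],
    [0,[-0.16,-1,0],0],
    [0,[-0.16,-1,0],0],
    [0,[0,0,0],0],
    [0,[0,0,0],0]
  ]
}}

```text
clock: 37.5
position: [0.5574, 0.1354, 0.1926]
ee_rot: [-0.457, 0.458, -0.539, 0.539]
contact_force: [0.4, 0.9, -0.1]
width: 0.0001
```

```bash
python3 - <<'E'
from h import *
s,R=tool(); print(dframe(s['position'])); shot('scene','s31'); im=shot('top','t31'); shot('wrist','w31')
for f in ['s31','t31','w31']: print(f); cover(f)
E
```

```text
t 37.5 p [55.74 13.54 19.26] jawang -1.7336 ydir [-0.001 -0.001 -1.   ] F [ 0.4  0.9 -0.1] w 0.01 q [ 0.12  0.31  1.6  -0.    1.24  1.85]
(np.float64(-0.5833853084639878), np.float64(58.56140258054809), np.float64(152.57149086586355))
s31
60 b 2/50/98% [ 2.2 81.6 84. ] 61
68 b 2/50/98% [76.4 79.8 82.9] 163
76 b 2/50/98% [73.  76.2 79.9] 192
84 b 2/50/98% [69.2 72.7 76.2] 179
92 b 2/50/98% [65.8 69.4 72.6] 183
100 b 2/50/98% [62.3 65.5 69.3] 191
108 b 2/50/98% [58.9 62.2 66. ] 183
116 b 2/50/98% [55.9 58.8 62.4] 187
124 b 2/50/98% [51.7 55.6 58.7] 182
132 b 2/50/98% [47.9 51.7 55. ] 152
140 b 2/50/98% [45.3 48.2 65.5] 104
148 b 2/50/98% [40.7 45.  71.8] 143
156 b 2/50/98% [37.8 41.4 71.5] 138
164 b 2/50/98% [14.2 37.2 70.4] 211
172 b 2/50/98% [23.2 33.3 65.2] 151
t31
108 b 2/50/98% [60.  62.4 64. ] 22
116 b 2/50/98% [56.9 58.4 60.9] 25
124 b 2/50/98% [52.9 55.2 56.7] 34
132 b 2/50/98% [49.3 51.4 53.3] 41
140 b 2/50/98% [45.8 47.9 50.3] 50
148 b 2/50/98% [42.4 44.4 46.6] 52
156 b 2/50/98% [14.8 40.1 42.7] 92
164 b 2/50/98% [14.4 22.7 38. ] 714
172 b 2/50/98% [22.9 31.  35.3] 225
w31
60 b 2/50/98% [79.5 80.3 81.1] 195
68 b 2/50/98% [76.2 78.  79.8] 815
76 b 2/50/98% [72.7 74.5 76.4] 881
84 b 2/50/98% [69.1 70.9 72.8] 979
92 b 2/50/98% [65.5 67.4 69.3] 1031
100 b 2/50/98% [61.9 63.9 65.7] 1163
108 b 2/50/98% [58.4 60.2 62.3] 1388
116 b 2/50/98% [54.9 56.8 58.6] 1546
124 b 2/50/98% [51.4 53.3 55.2] 1565
132 b 2/50/98% [47.8 49.7 51.7] 1914
140 b 2/50/98% [44.2 46.2 61. ] 2291
148 b 2/50/98% [40.6 42.6 61.9] 2892
156 b 2/50/98% [37.  39.1 61.7] 3561
164 b 2/50/98% [12.6 22.  38. ] 12789
172 b 2/50/98% [24.6 30.2 57.1] 7038
180 b 2/50/98% [29.  60.9 88.5] 133
```

View pics/s31.png

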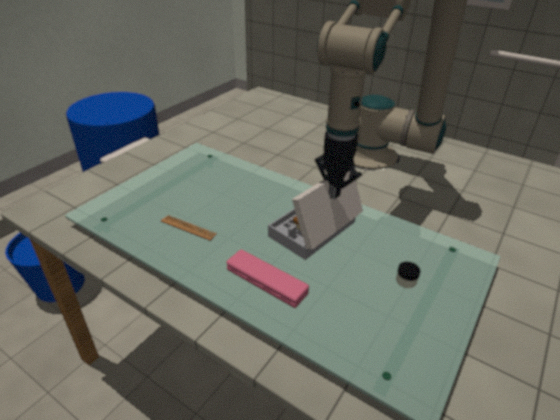

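View pics/w31.png

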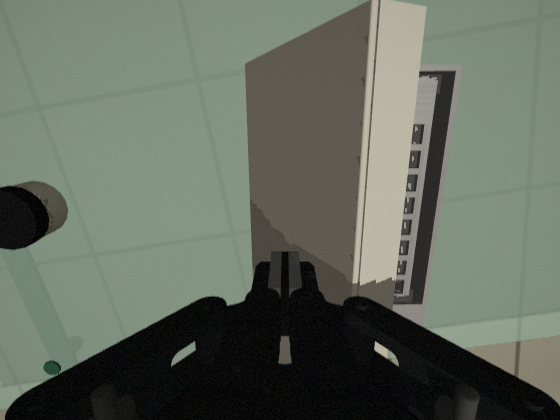

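>>> {"fn": "arm_command", "kwargs": {
  "commands": [
    [0,[-0.12,-0.7,-0.2],0],
    [0,[-0.12,-0.7,-0.2],0],
    [0,[-0.11,-0.65,-0.3],0],
    [0,[-0.11,-0.65,-0.3],0],
    [0,[-0.1,-0.6,-0.38],0],
    [0,[-0.1,-0.6,-0.38],0],
    [0,[0,0,0],0],
    [0,[0,0,0],0]
  ]
}}

```text
clock: 38.45
position: [0.5504, 0.0969, 0.1746]
ee_rot: [0.457, -0.458, 0.539, -0.539]
contact_force: [0.1, -0.3, -1.4]
width: -0.0001
```

```bash
cat >> h.py <<'E'
def cang(f):
    X=cloud(load(f)); a,b,z=dframe(X)
    # hinge frame, face fit away from fingers
    m=(abs(a)>35)&(abs(a)<100)&(b>-60)&(b<95)&(z>55)&(z<185)
    P=np.stack([b[m],z[m]],1); best=(0,0)
    rng=np.random.default_rng(0)
    for _ in range(400):
        i,j=rng.integers(len(P),size=2); d=P[j]-P[i]; L=np.hypot(*d)
        if L<40: continue
        n=np.array([-d[1],d[0]])/L; off=(P[i]-[66,41])@n
        if abs(abs(off)-22)>4: continue
        c=(abs((P-P[i])@n)<1.5).sum()
        if c>best[0]: best=(c,i,n)
    g=abs((P-P[best[1]])@best[2])<2; l=cv2.fitLine(P[g].astype(np.float32),cv2.DIST_HUBER,0,.01,.01).ravel()
    d=l[:2]*(np.sign(l[1])); n=np.array([-d[1],d[0]]); print(f,'angle rad',np.arctan2(d[1],-d[0]).round(3),'offset',((l[2:]-[66,41])@n).round(1),'inliers',g.sum(),len(P))
E
python3 - <<'E'
from h import *
s,R=tool(); print(dframe(s['position'])); shot('scene','s32'); im=shot('top','t32'); shot('wrist','w32')
for f in ['s31','s32','t32','w32']: cang(f)
E
```

```text
t 38.45 p [55.04  9.69 17.46] jawang -1.7335 ydir [-0.002 -0.    -1.   ] F [ 0.1 -0.3 -1.4] w -0.01 q [ 0.05  0.3   1.66 -0.    1.18  1.78]
(np.float64(-1.2142944311803423), np.float64(19.476638465381534), np.float64(134.64192727982015))
s31 angle rad 1.155 offset -23.7 inliers 1322 1625
s32 angle rad 0.719 offset -24.1 inliers 1406 1744
t32 angle rad 0.719 offset -22.5 inliers 926 1425
w32 angle rad 0.718 offset -22.3 inliers 30919 34364
```

View pics/s32.png

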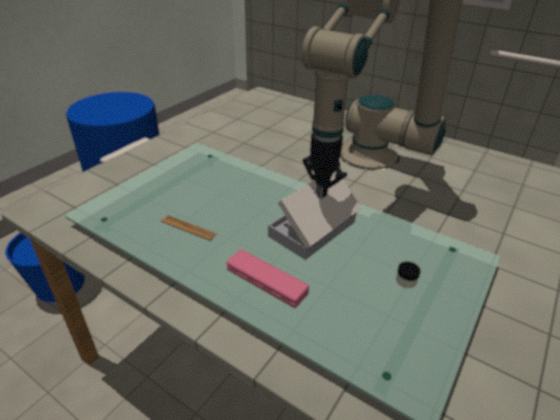

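Working well: the cover is at 0.72 rad, consistent across all three cameras. It needs about 0.19 rad more.

>>> {"fn": "arm_command", "kwargs": {
  "commands": [
    [0,[-0.06,-0.37,-0.31],0],
    [0,[-0.06,-0.37,-0.31],0],
    [0,[-0.05,-0.28,-0.25],0],
    [0,[-0.05,-0.26,-0.25],0],
    [0,[0,0,0],0],
    [0,[0,0,0],0]
  ]
}}

```text
clock: 39.2
position: [0.5487, 0.0842, 0.1638]
ee_rot: [0.457, -0.458, 0.539, -0.539]
contact_force: [0.2, 0.2, 0.0]
width: 0.0002
```

```bash
python3 - <<'E'
from h import *
s,R=tool(); print(dframe(s['position'])); shot('scene','s33'); im=shot('top','t33'); shot('wrist','w33')
for f in ['s33','t33','w33']: cang(f)
E
```

```text
t 39.2 p [54.87  8.42 16.38] jawang -1.7332 ydir [-0.001 -0.001 -1.   ] F [0.2 0.2 0. ] w 0.02 q [ 0.03  0.31  1.68 -0.    1.16  1.76]
(np.float64(-0.8994891728546399), np.float64(6.637987700138254), np.float64(123.79676185824988))
s33 angle rad 0.545 offset -24.3 inliers 1352 1707
t33 angle rad 0.548 offset -22.0 inliers 986 1506
w33 angle rad 0.544 offset -22.4 inliers 34464 36189
```

>>> {"fn": "arm_command", "kwargs": {
  "commands": [
    [0,[0,0.3,2],0],
    [0,[0,0,4],0],
    [0,[0,0,5],0],
    [0,[-1,-4,1],0],
    [0,[-1,-4,0],0],
    [0,[-1,-4,0],0],
    [0,[-1,-4,0],0],
    [0,[-1,-4,0],0],
    [0,[0,-4,0],0],
    [0,[0,-4,0],0],
    [0,[0,0,0],0],
    [0,[0,0,0],0]
  ]
}}

```text
clock: 40.55
position: [0.4987, -0.1931, 0.2838]
ee_rot: [0.457, -0.457, 0.54, -0.539]
contact_force: [0.2, 0.7, -0.3]
width: 0.0001
```

```bash
python3 - <<'E'
from h import *
s,R=tool(); im1=shot('scene','s34'); im=shot('top','t34')
for f in ['s34','t34']: cang(f)
print('jar',rect(im,.055,.1,(.52,.65,.28,.42)), 'case',rect(im,.055,.1,(.68,.85,-.1,.25)))
a=im['pixels'][150:310,170:300,::-1]; cv2.imwrite('pics/z34.png',cv2.resize(a,None,fx=4.5,fy=3.7))
ditems(im); X=cloud(im); a,b,z=dframe(X)
k=(z>20)&(z<30)&(abs(a)<100)&(b>-58)&(b<50); print('grid top z',np.median(z[k]),k.sum())
E
```

```text
t 40.55 p [ 49.87 -19.31  28.38] jawang -1.7351 ydir [-0.001  0.001 -1.   ] F [ 0.2  0.7 -0.3] w 0.01 q [-0.5   0.2   1.52  0.    1.42  1.24]
s34 angle rad 0.544 offset -24.3 inliers 1548 1931
t34 angle rad 0.539 offset -22.8 inliers 2290 3147
jar {'c': (586.7, 361.1), 'size': (50.9, 49.7), 'ang': 51.5, 'z': 0.0811, 'n': 445} case {'c': (780.3, 91.2), 'size': (205.5, 60.5), 'ang': 88.5, 'z': 0.0712, 'n': 2009}
grid top z 24.353717031670804 346
```

View pics/s34.png

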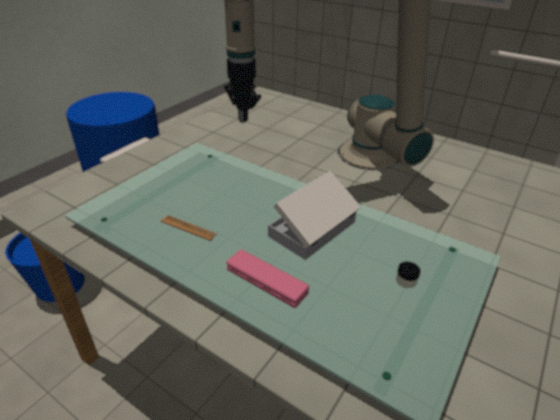

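View pics/z34.png

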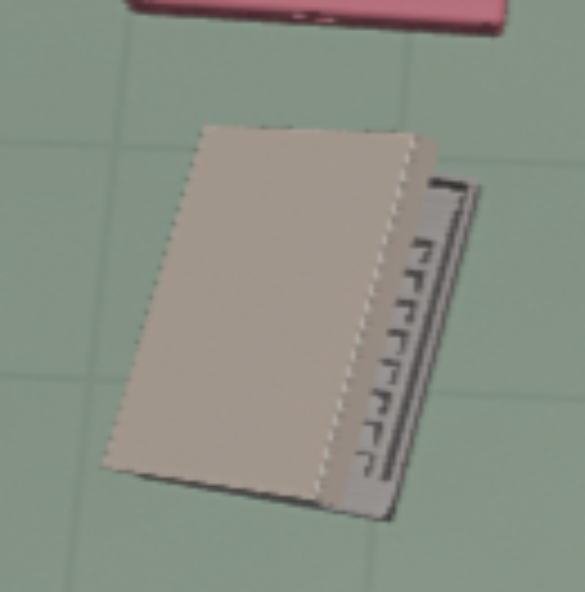

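```bash
python3 - <<'E'
from h import *
im=load('s34'); cv2.imwrite('pics/z35.png',cv2.resize(im['pixels'][165:265,255:370,::-1],None,fx=6,fy=6,interpolation=cv2.INTER_CUBIC))
E
```

```text
(no output)
```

View pics/z35.png

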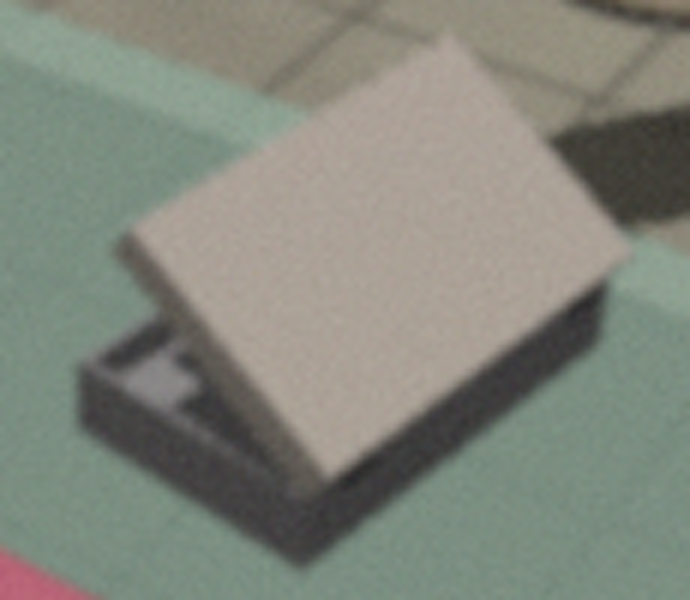

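The cover stands at about 31° and doesn't move, and the robot is clear of everything. I'm handing in.

```bash
python3 - <<'E'
from h import *
print(manip.sign_off()); print(manip.get_state()['clock'])
E
```

```text
the job is handed in; nothing more can be done
None
the job is handed in; nothing more can be done
```

The job is done and handed in after about 41 s of robot time; sign-off gives no verdict.

- **Cover:** I folded it back to about 1.89 rad for the loading. I then pushed it down to about 0.54 rad (31° open). The scene and top cameras read 0.544 and 0.539 after the arm backed off.
- **Grid:** It stayed level in the grip. I leaned it on the dish's far wall, let it tip, and gripped it again at about 12° tilt. Then I hooked the plain end under the lip (tongue at x about -99 mm, z about 25 mm) and swung it flat. Its top reads 25.6 mm and its plain end sits about 14 mm under the lip.
- **Items:** All three were present and lie flat across the dish. Soap is at x -52 mm, pumice at -7 mm and nail brush at 38 mm, with tops at 49 to 56 mm. This was last seen just before the cover came down, because the cover now hides them.
- **Jar, case and comb:** The jar and case measured within 1 mm of their starting places. I checked the comb by eye only, and it looks unmoved.

No check failed. The cameras disagreed by up to 5 mm on where some things were, so I used the wrist camera for the final alignment.

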